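Unhook and put away the board-hanging kit

ROBOT

A 7-joint arm with a two-finger parallel gripper is mounted at the origin on the work surface. World frame = base frame: x ahead of the robot, y to its left, z up, the work surface at z = 0. Lengths are in mm, angles in rad, forces in N, time in s.
With the tool pointing down it reaches from about 400 to 875 mm from the base axis. Payload 4.4 kg.
Tool frame: the origin (TCP) lies at the very end of the fingers, on their centre line; the grasp point (between the pads) lies 19 mm behind it (ctrl.grip_point_offset is the distance from the TCP to the grasp point, in mm); z points along the fingers, y is the line along which they close (so a half turn about z gives the same grasp; the last joint's range is limited). The gripper opens to 85 mm and grips with 20 to 120 N. Pads are 22 mm wide; open, the fingers measure 114 mm over their backs; the gripper's body (76 mm by 85 mm) begins 54 mm behind the grasp point. The pads swing forward as they close: fully open they stand 13 mm farther back than shut.
Start: joints at [1.106, 0.628, 0.038, 1.517, -0.027, 0.996, -0.02], TCP at [252.431, -598.996, 231.313] pointing down, gripper open.
Joint ranges: [-3.06, 3.06], [-0.37, 2.12], [-1.25, 1.32], [0.18, 2.47], [-1.1, 4.24], [0.23, 1.98], [-2.94, 2.94]. Speed limits (rad/s): [2.57, 2.57, 3.14, 3.14, 3.14, 3.14, 3.14].

INTERFACE

Orientations are given as [roll, pitch, yaw] about the fixed x, y, z axes, in that order (R = Rz(yaw) Ry(pitch) Rx(roll)).
In Python, from cell import ctrl gives the robot as it stands.
- The arm moves only by the tool jog_arm, never from a script. Its argument "increments" is one flat list of numbers, 7 for each row, row after row: the finger opening in cm, from 0 to 8.54, then the shift along the tool's x, y, z in cm, then the turn, a rotation vector about the tool's x, y, z in degrees. In form: [fingers, x, y, z, rx, ry, rz, fingers, x, y, z, rx, ry, rz, ...]. A call has 1 to 20 rows; each row is the pose to reach, as a shift and turn from the pose commanded when the call began, along the tool's axes at that moment; what a row does not reach only later rows make up. A row lasts 1/10 s, in which the tool goes at most 50 mm and 8.59 degrees, less where a joint would pass 70% of its speed; a pose out of reach is approached as far as the arm can. A call with a gripper value outside its range is refused whole. The fingers move at their own pace and stop on an object; the grip force is fixed at half the most. Time passes only in rows, so rows that repeat a pose let the fingers close. It gives the time, the measured TCP pose, the force, the opening and the grip force at its end, in the units of the state.
- ctrl.read_state(): the state, without advancing time (a new reading comes with each control period).
- ctrl.get_image(name): name is "side" or "top" or "wrist"; returns the picture (420x560x3 uint8, red, green, blue); there is no depth.
- ctrl.camera_params(name): a dict with "fx", "fy", "cx", "cy" (pixels), "distortion" ([k1, k2, p1, p2, k3] as OpenCV has them; the pictures are not rectified), "extrinsics" (4x4, takes a point from world to camera coordinates). Camera axes: x right, y down, z forward; pixel columns grow to the right and rows downward; lengths in mm; the calibration is good to about 2 mm. A picture is of the moment at which its call begins: read the wrist's pose just before it. camera_params takes no time and is no camera call; for the wrist camera it gives the pose at the moment of the call.
- ctrl.finish_job(): hands the job in; it is judged then, once.
The state is a dict: "clock": time; "qpos": joint angles; "qd": joint speeds; "tau": joint torques, N m; "eef_pos": TCP position; "tool_rot": TCP orientation; "force": force on the tool from outside, world axes, zero at the start; "torque": the same for the moment, N m; "width": finger opening in mm; "gripper_force": force on a finger pad.
Only numpy, scipy, OpenCV 4.12 (cv2) and the standard library are available. Lean on these libraries where they do the work, as an engineer would, in place of code of your own. Each camera call takes 0.05 s, during which the arm holds its last target. There are 200 camera calls.

TASK

The boards have cured, so put the hanging kit away: twist every S-hook off its bracket and lay the hooks in the shallow tray, one to a compartment. Press every bracket, with or without a hook at the start, into a cutout of its own in the foam insert, foot fully home, and do not knock the bottle, tin or spool about.

Things in the scene. Friction and masses are not known exactly. Their poses are not given: they have to be found in the camera images.
- hook0_center (a point): Twisted S-hook of 8 mm round steel bar, 114 mm long, 110 g (None if absent). Point: on the bar's axis, in its straight back, 40 mm above its underside; grip here across y. x runs along the back to the hanging crook, z up as it hangs. Bar axis from here (mm): back level x -15 to 54, crook turns down at x 60, tip returns 26 below the back to x 39.
- hook0: The same hook; origin 40 mm below its point, axes alike. Its tail: from x -15 the bar slopes down to x -30, 36 mm lower, then a flat tail crook at that level reaches x -46, y +32. At the start its back rests on a bracket's crossbar, pointing to the bracket's +x; crook goes down between bar and tab, tip returns under the bar, tail rests on the bench.
- bracket0_center (a point): Aluminium hanger bracket, 60 x 74 x 78 mm (x, y, z), 300 g; point: centre of that outline, 39 mm above its underside. z up. Foot: 6 mm T-shaped plate, 74 wide from x -30 to 14, then a nose 36 wide to x 30. Crossbar, 10 mm round, along y at x -18, axis 31 above the underside, on two legs 56 apart (70 over them). Upright tab x 4 to 12, 30 wide, to the top: grip it across its width (y).
- bracket0: The same bracket; origin mid-underside, axes alike. Lifting a hooked-on hook has 8 mm of play, then lifts the bracket too; the tab stops pushing it forward off the bar. Lifted some mm and given a quarter turn, either way, about the down-going part of its crook, it has back and tip lying along the bar in the 17 mm gap between bar and tab, and lifts out.
- hook1_center (a point): Twisted S-hook of 8 mm round steel bar, 114 mm long, 110 g (None if absent). Point: on the bar's axis, in its straight back, 40 mm above its underside; grip here across y. x runs along the back to the hanging crook, z up as it hangs. Bar axis from here (mm): back level x -15 to 54, crook turns down at x 60, tip returns 26 below the back to x 39.
- hook1: The same hook; origin 40 mm below its point, axes alike. Its tail: from x -15 the bar slopes down to x -30, 36 mm lower, then a flat tail crook at that level reaches x -46, y +32. At the start its back rests on a bracket's crossbar, pointing to the bracket's +x; crook goes down between bar and tab, tip returns under the bar, tail rests on the bench.
- bracket1_center (a point): Aluminium hanger bracket, 60 x 74 x 78 mm (x, y, z), 300 g; point: centre of that outline, 39 mm above its underside. z up. Foot: 6 mm T-shaped plate, 74 wide from x -30 to 14, then a nose 36 wide to x 30. Crossbar, 10 mm round, along y at x -18, axis 31 above the underside, on two legs 56 apart (70 over them). Upright tab x 4 to 12, 30 wide, to the top: grip it across its width (y).
- bracket1: The same bracket; origin mid-underside, axes alike. Lifting a hooked-on hook has 8 mm of play, then lifts the bracket too; the tab stops pushing it forward off the bar. Lifted some mm and given a quarter turn, either way, about the down-going part of its crook, it has back and tip lying along the bar in the 17 mm gap between bar and tab, and lifts out.
- hook2_center (a point): Twisted S-hook of 8 mm round steel bar, 114 mm long, 110 g (None if absent). Point: on the bar's axis, in its straight back, 40 mm above its underside; grip here across y. x runs along the back to the hanging crook, z up as it hangs. Bar axis from here (mm): back level x -15 to 54, crook turns down at x 60, tip returns 26 below the back to x 39.
- hook2: The same hook; origin 40 mm below its point, axes alike. Its tail: from x -15 the bar slopes down to x -30, 36 mm lower, then a flat tail crook at that level reaches x -46, y +32. At the start its back rests on a bracket's crossbar, pointing to the bracket's +x; crook goes down between bar and tab, tip returns under the bar, tail rests on the bench.
- bracket2_center (a point): Aluminium hanger bracket, 60 x 74 x 78 mm (x, y, z), 300 g; point: centre of that outline, 39 mm above its underside. z up. Foot: 6 mm T-shaped plate, 74 wide from x -30 to 14, then a nose 36 wide to x 30. Crossbar, 10 mm round, along y at x -18, axis 31 above the underside, on two legs 56 apart (70 over them). Upright tab x 4 to 12, 30 wide, to the top: grip it across its width (y).
- bracket2: The same bracket; origin mid-underside, axes alike. Lifting a hooked-on hook has 8 mm of play, then lifts the bracket too; the tab stops pushing it forward off the bar. Lifted some mm and given a quarter turn, either way, about the down-going part of its crook, it has back and tip lying along the bar in the 17 mm gap between bar and tab, and lifts out.
- compartment0 (a point): Centre of one of three compartments of the fixed shallow grey tray, 25 mm above the bench (its rim height; inner floor at 4 mm). x runs along the compartment: 140 mm long, 60 mm wide inside, 5 mm walls; the three lie side by side along y, 65 mm apart.
- compartment1 (a point): Centre of one of three compartments of the fixed shallow grey tray, 25 mm above the bench (its rim height; inner floor at 4 mm). x runs along the compartment: 140 mm long, 60 mm wide inside, 5 mm walls; the three lie side by side along y, 65 mm apart.
- compartment2 (a point): Centre of one of three compartments of the fixed shallow grey tray, 25 mm above the bench (its rim height; inner floor at 4 mm). x runs along the compartment: 140 mm long, 60 mm wide inside, 5 mm walls; the three lie side by side along y, 65 mm apart.
- cutout0 (a point): Centre of the floor of one of three like cutouts in the fixed dark foam insert (252 x 104 mm, top 30 mm above the bench, cutouts 12 mm deep, in a row along x, 80 mm apart). It has the T shape of a bracket's foot with 2.5 mm play all round; x points to the nose. A seated bracket's centre is 39 mm straight above, x axes alike.
- cutout1 (a point): Centre of the floor of one of three like cutouts in the fixed dark foam insert (252 x 104 mm, top 30 mm above the bench, cutouts 12 mm deep, in a row along x, 80 mm apart). It has the T shape of a bracket's foot with 2.5 mm play all round; x points to the nose. A seated bracket's centre is 39 mm straight above, x axes alike.
- cutout2 (a point): Centre of the floor of one of three like cutouts in the fixed dark foam insert (252 x 104 mm, top 30 mm above the bench, cutouts 12 mm deep, in a row along x, 80 mm apart). It has the T shape of a bracket's foot with 2.5 mm play all round; x points to the nose. A seated bracket's centre is 39 mm straight above, x axes alike.
- flux_bottle: Bystander: small amber bottle, 44 mm across, 100 mm high; origin at its underside.
- tip_tin: Bystander: round brass tip-cleaner tin, 60 mm across, 28 mm high; origin at its underside.
- spool: Bystander: grey spool, 60 mm across, 40 mm high; origin at its underside.
Things that resemble listed ones, but are neither listed nor needed, are in the scene too. What is shaped like the bracket2 but pink or red is not meant. Leave any blue or red look-alike of the bracket1 alone.

How it is judged (in metres and radians):
At the end, for the whole second after the job is handed in: Each hook's centre is within 40 mm of a compartment's centre, each in its own; each bracket's centre is within 6 mm sideways of a cutout's centre and under 43 mm above its floor, upright within 0.08 rad, turned within 0.12 rad of it; all released and at rest (((distance between hook0_center and compartment0 below 0.04 m and distance between hook1_center and compartment1 below 0.04 m and distance between hook2_center and compartment2 below 0.04 m) or (distance between hook0_center and compartment0 below 0.04 m and distance between hook1_center and compartment2 below 0.04 m and distance between hook2_center and compartment1 below 0.04 m) or (distance between hook0_center and compartment1 below 0.04 m and distance between hook1_center and compartment0 below 0.04 m and distance between hook2_center and compartment2 below 0.04 m) or (distance between hook0_center and compartment1 below 0.04 m and distance between hook1_center and compartment2 below 0.04 m and distance between hook2_center and compartment0 below 0.04 m) or (distance between hook0_center and compartment2 below 0.04 m and distance between hook1_center and compartment0 below 0.04 m and distance between hook2_center and compartment1 below 0.04 m) or (distance between hook0_center and compartment2 below 0.04 m and distance between hook1_center and compartment1 below 0.04 m and distance between hook2_center and compartment0 below 0.04 m)) and ((horizontal distance between bracket0_center and cutout0 below 0.006 m and z of bracket0_center in the frame of cutout0 below 0.043 m and angle between bracket0_center's own z axis and vertical below 0.08 rad and angle between the x axis of bracket0_center and the x axis of cutout0, either way round below 0.12 rad) or (horizontal distance between bracket0_center and cutout1 below 0.006 m and z of bracket0_center in the frame of cutout1 below 0.043 m and angle between bracket0_center's own z axis and vertical below 0.08 rad and angle between the x axis of bracket0_center and the x axis of cutout1, either way round below 0.12 rad) or (horizontal distance between bracket0_center and cutout2 below 0.006 m and z of bracket0_center in the frame of cutout2 below 0.043 m and angle between bracket0_center's own z axis and vertical below 0.08 rad and angle between the x axis of bracket0_center and the x axis of cutout2, either way round below 0.12 rad)) and ((horizontal distance between bracket1_center and cutout0 below 0.006 m and z of bracket1_center in the frame of cutout0 below 0.043 m and angle between bracket1_center's own z axis and vertical below 0.08 rad and angle between the x axis of bracket1_center and the x axis of cutout0, either way round below 0.12 rad) or (horizontal distance between bracket1_center and cutout1 below 0.006 m and z of bracket1_center in the frame of cutout1 below 0.043 m and angle between bracket1_center's own z axis and vertical below 0.08 rad and angle between the x axis of bracket1_center and the x axis of cutout1, either way round below 0.12 rad) or (horizontal distance between bracket1_center and cutout2 below 0.006 m and z of bracket1_center in the frame of cutout2 below 0.043 m and angle between bracket1_center's own z axis and vertical below 0.08 rad and angle between the x axis of bracket1_center and the x axis of cutout2, either way round below 0.12 rad)) and ((horizontal distance between bracket2_center and cutout0 below 0.006 m and z of bracket2_center in the frame of cutout0 below 0.043 m and angle between bracket2_center's own z axis and vertical below 0.08 rad and angle between the x axis of bracket2_center and the x axis of cutout0, either way round below 0.12 rad) or (horizontal distance between bracket2_center and cutout1 below 0.006 m and z of bracket2_center in the frame of cutout1 below 0.043 m and angle between bracket2_center's own z axis and vertical below 0.08 rad and angle between the x axis of bracket2_center and the x axis of cutout1, either way round below 0.12 rad) or (horizontal distance between bracket2_center and cutout2 below 0.006 m and z of bracket2_center in the frame of cutout2 below 0.043 m and angle between bracket2_center's own z axis and vertical below 0.08 rad and angle between the x axis of bracket2_center and the x axis of cutout2, either way round below 0.12 rad)) and linear speed of each of hook0, bracket0, hook1, bracket1, hook2, bracket2 below 0.02 m/s); the robot touches nothing.
It fails at once if the bottle is knocked more than 3 cm from its place or tipped over (distance of flux_bottle from where it was at the start of the episode above 0.03 m or angle between flux_bottle's own z axis and vertical above 0.5 rad).
It fails at once if the tin is knocked more than 3 cm from its place or tipped over (distance of tip_tin from where it was at the start of the episode above 0.03 m or angle between tip_tin's own z axis and vertical above 0.5 rad).
It fails at once if the spool is knocked more than 3 cm from its place or tipped over (distance of spool from where it was at the start of the episode above 0.03 m or angle between spool's own z axis and vertical above 0.5 rad).
Of hook0, hook1, hook2 only 2 to 3 are there at a start; the rules pass over those that are not, and their reading is None.
At some moment in a run one of bracket0, bracket1, bracket2 may be knocked a few centimetres aside while the robot is not near it.
Once in a run the grip may slacken for a moment while it holds something.
It also fails if it takes over 210 s, if anything falls off the work surface, if the arm or the gripper's body presses on something with over 40 N, if the wrist force passes 120 N, or if a joint passes its speed limit or range.

## Working session

There is one attempt and no reset: what is moved stays moved. The work goes in short steps, Python scripts to look and compute and a tool call to move; the robot and the scene stay as the last step left them, time stands still between calls to the robot, and variables do not carry over. Pictures are saved under pics/ and viewed, at most 14 in all, crops included, and the job is handed in when it is done.

Besides the shell and the picture viewer there is one more tool, called after "Call:" in YAML: its name, and indented under it one key for each argument. jog_arm: Moves the arm, as the interface text tells. Its arguments: {"type":"object","properties":{"increments":{"type":"array","items":{"type":"number"}}},"required":["increments"]}

```bash
mkdir -p pics; python3 - <<'E'
from cell import ctrl
import cv2
print(ctrl.read_state())
for n in ("top","side"):
    im=ctrl.get_image(n); cv2.imwrite(f"pics/{n}0.png",im[...,::-1])
    print(n,ctrl.camera_params(n))
E
```

```text
{'clock': 0.0, 'qpos': array([ 1.10621147,  0.62934782,  0.03843581,  1.51838502, -0.0270323 ,
        0.99629338, -0.02000001]), 'qd': array([ 0.00046577, -0.00053475, -0.0002882 , -0.00078985,  0.00110116,
        0.00085923, -0.00030849]), 'tau': array([-7.98371570e-05, -5.63396358e+01,  1.22617476e+00, -1.93441880e+01,
        1.09839201e-02,  1.05051475e-02, -1.39517778e-05]), 'eef_pos': array([ 252.18652715, -598.39676679,  230.38243312]), 'tool_rot': array([-3.13967650e+00, -4.92708050e-06,  3.98771845e-01]), 'force': array([-0.23119552,  0.42716663,  0.56273848]), 'torque': array([0.00904919, 0.05080589, 0.03288599]), 'gripper_force': 0.0, 'width': 85.61840079736042}
top {'fx': 515.8440008842155, 'fy': 515.8440008842155, 'cx': 288.3162176203132, 'cy': 216.9471856804444, 'distortion': array([0.01822903, 0.        , 0.        , 0.        , 0.        ]), 'extrinsics': array([[-3.19855734e-03, -9.99898482e-01, -1.38850946e-02,
         1.66443519e+00],
       [-9.85779718e-01,  5.48567503e-03, -1.67953136e-01,
         5.37688819e+02],
       [ 1.68012255e-01,  1.31504369e-02, -9.85697189e-01,
         1.56994085e+03],
       [ 0.00000000e+00,  0.00000000e+00,  0.00000000e+00,
         1.00000000e+00]])}
side {'fx': 505.11925397227145, 'fy': 505.11925397227145, 'cx': 279.6304345137008, 'cy': 210.9182380745198, 'distortion': array([-0.17452683,  0.        ,  0.        ,  0.        ,  0.        ]), 'extrinsics': array([[-9.95669207e-01, -8.97971204e-02, -2.40688043e-02,
         5.54662372e+02],
       [-2.48761419e-02,  5.06794507e-01, -8.61707900e-01,
         4.33287287e+01],
       [ 8.95768259e-02, -8.57377283e-01, -5.06833491e-01,
         1.27139933e+03],
       [ 0.00000000e+00,  0.00000000e+00,  0.00000000e+00,
         1.00000000e+00]])}
```

```bash
python3 - <<'E'
import cv2
for n in ("top","side"):
    im=cv2.imread(f"pics/{n}0.png"); cv2.imwrite(f"pics/{n}0b.png",cv2.resize(im,(800,600),interpolation=cv2.INTER_CUBIC))
E
```

```text
(no output)
```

View pics/top0b.png

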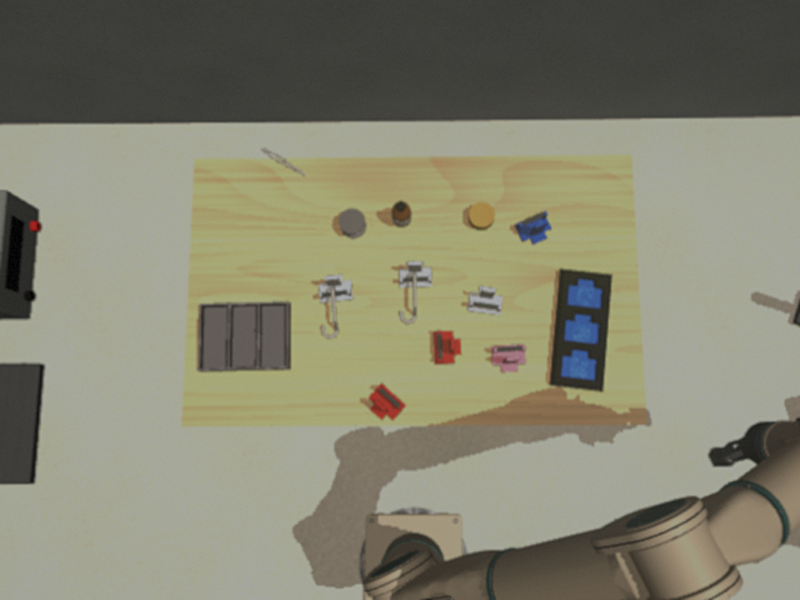

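View pics/side0b.png

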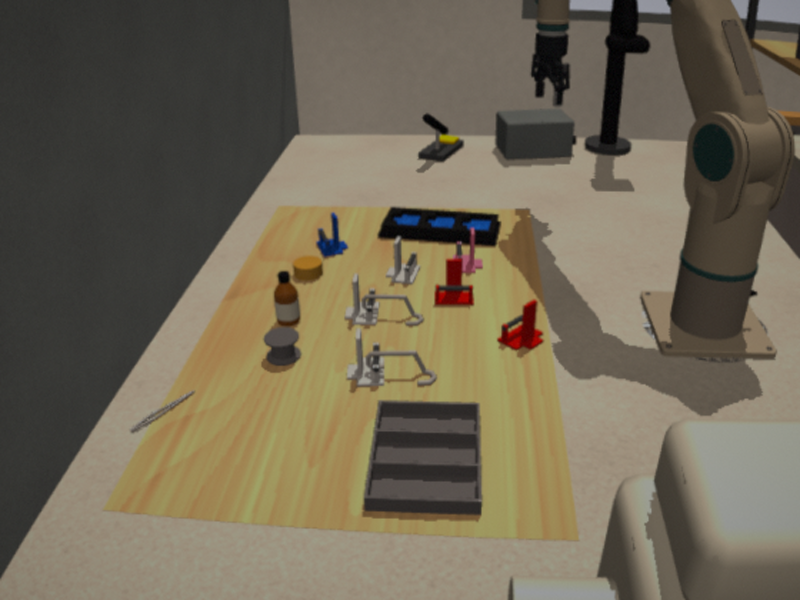

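```bash
cat > h.py <<'E'
import numpy as np, cv2
from cell import ctrl
def ray(P,uv):
    K=np.array([[P['fx'],0,P['cx']],[0,P['fy'],P['cy']],[0,0,1]])
    n=cv2.undistortPoints(np.array(uv,float).reshape(-1,1,2),K,np.array(P['distortion'])).reshape(-1,2)
    E=np.array(P['extrinsics']);R=E[:3,:3];o=-R.T@E[:3,3]
    return o,np.c_[n,np.ones(len(n))]@R
def p2w(P,uv,z):
    o,d=ray(P,uv); s=(z-o[2])/d[:,2]; return o+d*s[:,None]
def w2p(P,X):
    K=np.array([[P['fx'],0,P['cx']],[0,P['fy'],P['cy']],[0,0,1]]);E=np.array(P['extrinsics'])
    return cv2.projectPoints(np.array(X,float).reshape(-1,1,3),cv2.Rodrigues(E[:3,:3])[0],E[:3,3],K,np.array(P['distortion']))[0].reshape(-1,2)
def go(x,y,z,yaw):
    "increments (cm, deg) from measured pose to TCP target, yaw rad, tool down"
    s=ctrl.read_state();p=s['eef_pos'];c=s['tool_rot'][2]
    d=np.array([x,y,z])-p
    a=(yaw-c+np.pi)%(2*np.pi)-np.pi
    print('inc',np.round([(np.cos(c)*d[0]+np.sin(c)*d[1])/10,(np.sin(c)*d[0]-np.cos(c)*d[1])/10,-d[2]/10,-np.degrees(a)],2),'q7',round(s['qpos'][6],2),'t',s['clock'])
def shot(n,f,crop=None,sc=None):
    P=ctrl.camera_params(n);im=ctrl.get_image(n)[...,::-1].copy()
    np.save(f'pics/{f}.npy',P,allow_pickle=True)
    cv2.imwrite(f'pics/{f}_raw.png',im)
    if crop: im=im[crop[1]:crop[3],crop[0]:crop[2]]
    if sc is None: sc=min(800/im.shape[1],600/im.shape[0])
    cv2.imwrite(f'pics/{f}.png',cv2.resize(im,None,fx=sc,fy=sc,interpolation=cv2.INTER_CUBIC)); return P,sc
E
python3 - <<'E'
from h import *
P=ctrl.camera_params('top')
a=[((335,288),0),((415,273),0),((486,300),0),((580,330),30),((585,293),18),((580,330),18),((578,365),18),((245,337),25),((446,347),20),((385,402),20),((508,357),20),((534,228),20),((352,222),20),((401,215),50),((481,215),20),((330,330),4),((408,318),4)]
for u,z in a: print(u,p2w(P,[np.array(u)*.7],z)[0].round(0))
go(520,-270,380,0)
W=ctrl.camera_params('wrist');E=W['extrinsics'];s=ctrl.read_state();print(W['fx'],W['distortion'])
from scipy.spatial.transform import Rotation as Ro
R=Ro.from_euler('xyz',s['tool_rot']).as_matrix();o=-E[:3,:3].T@E[:3,3]
print('cam in tool',R.T@(o-s['eef_pos']),E[:3,:3]@R)
E
```

```text
(335, 288) [597. 174.   0.]
(415, 273) [631.  -7.   0.]
(486, 300) [ 567. -167.    0.]
(580, 330) [ 494. -369.   30.]
(585, 293) [ 578. -386.   18.]
(580, 330) [ 495. -372.   18.]
(578, 365) [ 418. -364.   18.]
(245, 337) [482. 369.  25.]
(446, 347) [459. -75.  20.]
(385, 402) [339.  59.  20.]
(508, 357) [ 436. -211.   20.]
(534, 228) [ 729. -277.   20.]
(352, 222) [746. 135.  20.]
(401, 215) [752.  23.  50.]
(481, 215) [ 760. -158.   20.]
(330, 330) [500. 184.   4.]
(408, 318) [526.   9.   4.]
inc [ 37.43 -19.87 -14.95  22.85] q7 -0.02 t 0.1
352.5607380041052 [-0.09251761  0.          0.          0.          0.        ]
cam in tool [  83.64207779   -1.07913674 -142.89127121] [[ 1.45154122e-04  9.99999988e-01  5.97836554e-05]
 [-9.46437221e-01  1.56682682e-04 -3.22887848e-01]
 [-3.22887853e-01 -9.71297457e-06  9.46437232e-01]]
```

```bash
python3 - <<'E'
from h import *
go(560,-330,220,0)
E
```

```text
inc [ 38.79 -12.79   1.05  22.85] q7 -0.02 t 0.1
```

Call:
jog_arm:
  increments: [8.5,38.8,-12.8,1,0,0,22.85,8.5,38.8,-12.8,1,0,0,22.85,8.5,38.8,-12.8,1,0,0,22.85,8.5,38.8,-12.8,1,0,0,22.85,8.5,38.8,-12.8,1,0,0,22.85,8.5,38.8,-12.8,1,0,0,22.85,8.5,38.8,-12.8,1,0,0,22.85,8.5,38.8,-12.8,1,0,0,22.85,8.5,38.8,-12.8,1,0,0,22.85,8.5,38.8,-12.8,1,0,0,22.85,8.5,38.8,-12.8,1,0,0,22.85,8.5,38.8,-12.8,1,0,0,22.85,8.5,38.8,-12.8,1,0,0,22.85,8.5,38.8,-12.8,1,0,0,22.85]

```text
clock: 1.5
eef_pos: [559.3, -331.6, 221.5]
tool_rot: [3.141, 0.0, -0.002]
force: [0.0, -0.2, -0.2]
width: 85.2
gripper_force: 0.0
```

```bash
python3 - <<'E'
from h import *
print(ctrl.read_state()['eef_pos'])
shot('wrist','w1')
E
```

```text
[ 559.3411076  -331.64338791  221.512844  ]
```

View pics/w1.png

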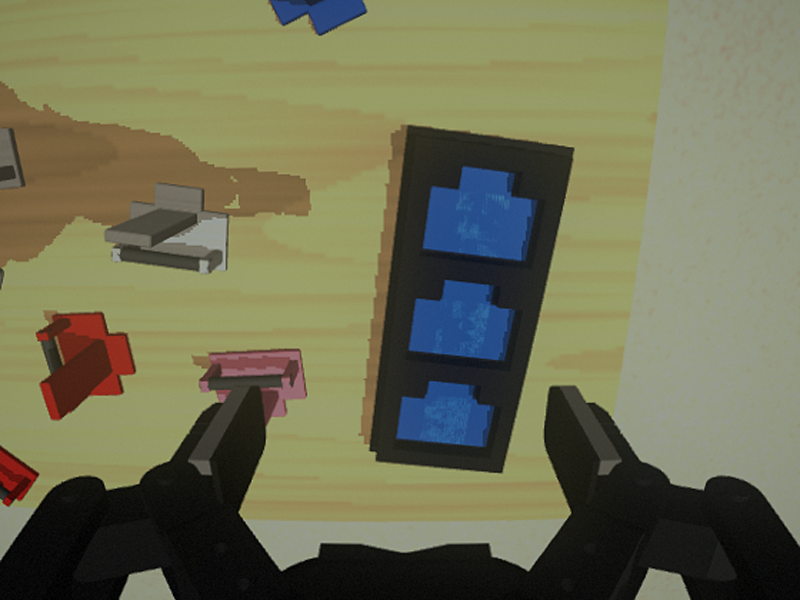

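```bash
cat > fit.py <<'E'
from h import *
from scipy.optimize import minimize
def T(m): # foot outline grown by m
    return np.array([[-30-m,-37-m],[14+m,-37-m],[14+m,-18-m],[30+m,-18-m],[30+m,18+m],[14+m,18+m],[14+m,37+m],[-30-m,37+m]],float)
def box(a,b,c,d,e,f): return np.array([[x,y,z] for x in(a,b) for y in(c,d) for z in(e,f)],float)
BR=[('p',np.c_[T(0),np.full(8,6.)]),('p',np.c_[T(0),np.zeros(8)])]+[('h',b) for b in (box(-30,14,-37,37,0,6),box(14,30,-18,18,0,6),box(4,12,-15,15,0,78),box(-23,-13,28,35,0,34),box(-23,-13,-35,-28,0,34),box(-23,-13,-35,35,26,36))]
_h=np.array([[-40,32,0],[-46,22,0],[-44,8,0],[-36,1,0],[-30,0,0],[-15,0,36],[54,0,36],[60,0,30],[60,0,16],[54,0,10],[39,0,10]],float)+[0,0,4]
def bar(p,q): 
    return np.concatenate([np.array(c)+box(-3,3,-3,3,-3,3) for c in(p,q)])
HK=[('h',bar(a,b)) for a,b in zip(_h[:-1],_h[1:])]
def tf(parts,x,y,z,yaw):
    c,s=np.cos(yaw),np.sin(yaw);R=np.array([[c,-s,0],[s,c,0],[0,0,1]])
    return [(k,v@R.T+[x,y,z]) for k,v in parts]
def render(P,parts,sc=2,shape=(420,560)):
    m=np.zeros((shape[0]*sc,shape[1]*sc),np.uint8)
    for k,v in parts:
        u=(w2p(P,v)*sc+(sc-1)/2).astype(np.float32)
        if k=='h': u=cv2.convexHull(u).reshape(-1,2)
        cv2.fillPoly(m,[np.round(u*8).astype(np.int32)],1,shift=3)
    return m
def best(f,x0,steps):
    r=minimize(f,x0,method='Nelder-Mead',options=dict(initial_simplex=np.array([x0]+[np.array(x0)+np.eye(len(x0))[i]*steps[i] for i in range(len(x0))]),maxiter=300,xatol=.02,fatol=1e-4))
    return r.x,r.fun
def iou(a,b,valid=None):
    if valid is not None: a=a&valid;b=b&valid
    return 1-(a&b).sum()/max((a|b).sum(),1)
def up(m,sc=2): return cv2.resize(m.astype(np.uint8),None,fx=sc,fy=sc,interpolation=cv2.INTER_LINEAR)
def fit_foam(P,im,x0):
    h=cv2.cvtColor(im,cv2.COLOR_BGR2HSV); m=up(((h[...,0]>95)&(h[...,0]<130)&(h[...,1]>90)&(h[...,2]>60))*255)>127
    v=np.zeros(m.shape,np.uint8);c=w2p(P,tf([('p',np.array([[-126,-52,30],[126,-52,30],[126,52,30],[-126,52,30.]]))],x0[0],x0[1],0,x0[2])[0][1])*2
    cv2.fillPoly(v,[c.astype(np.int32)],1);v=v>0
    def f(q):
        r=np.zeros(m.shape,bool)
        for k in(-80,0,80):
            a=[('p',np.c_[T(2.5)+[k,0],np.full(8,z)]) for z in(18.,30.)]
            a=tf(a,q[0],q[1],0,q[2]); r|=(render(P,a[:1])&render(P,a[1:]))>0
        return iou(r,m,v)
    return best(f,x0,[6,6,.05])
def fit_br(P,im,x0,hook=None,z=0,rad=75):
    h=cv2.cvtColor(im,cv2.COLOR_BGR2HSV); m=up((h[...,1]<60)*255)>127
    v=np.zeros(m.shape,np.uint8);c=np.array(x0[:2])
    g=[[c[0]+rad*np.cos(t),c[1]+rad*np.sin(t),z+zz] for t in np.linspace(0,6.3,40) for zz in(0,70)]
    cv2.fillPoly(v,[cv2.convexHull((w2p(P,g)*2).astype(np.float32)).astype(np.int32)],1);v=v>0
    def f(q):
        p=tf(BR,q[0],q[1],z,q[2])
        if hook: p=p+tf(HK,*hook_pose(q),q[2])
        return iou(render(P,p)>0,m,v)
    return best(f,x0,[6,6,.1])
E
python3 - <<'E'
from fit import *
im=cv2.imread('pics/w1_raw.png');P=np.load('pics/w1.npy',allow_pickle=True).item()
print(fit_foam(P,im,[495,-371,-.15]))
print(fit_br(P,im,[567,-167,-.15]), 'top in pix',w2p(P,[[567,-167,0]])/.7)
h=cv2.cvtColor(im,cv2.COLOR_BGR2HSV)
for u in((140,220),(215,235),(180,195),(150,255),(30,180),(300,150),(350,300),(160,100)): print(u,h[int(u[1]*.7),int(u[0]*.7)])
T0=cv2.imread('pics/top0.png');PT=ctrl.camera_params('top')
print(fit_foam(PT,T0,[495,-371,-.15]))
for g in([597,174,-.15],[631,-7,-.05],[567,-167,-.15]): print(fit_br(PT,T0,g))
E
```

```text
(array([ 5.00810269e+02, -3.73551982e+02, -1.32388902e-01]), np.float64(0.10093919210311941))
(array([ 5.68393637e+02, -1.63433582e+02, -1.30860871e-01]), np.float64(0.10469247733398679)) top in pix [[185.5660538  226.72822458]]
(140, 220) [21 47 76]
(215, 235) [ 55  10 157]
(180, 195) [ 23  40 116]
(150, 255) [28 48 64]
(30, 180) [ 18 127 110]
(300, 150) [ 24 105 153]
(350, 300) [ 28  93 153]
(160, 100) [ 29  92 149]
(array([ 4.99124085e+02, -3.73595826e+02, -1.21356898e-01]), np.float64(0.07196261682242988))
(array([5.97506329e+02, 1.74093525e+02, 1.14398404e-01]), np.float64(0.12726244343891402))
(array([ 6.29229232e+02, -7.05199411e+00,  3.04685164e-02]), np.float64(0.1374927787406124))
(array([ 5.68411941e+02, -1.64505626e+02, -1.61114862e-01]), np.float64(0.05491153142159855))
```

```bash
python3 - <<'E'
from h import *
go(576.3,-165.2,130,-.145);go(576.3,-165.2,36,-.145)
E
```

```text
inc [  1.64 -16.61   9.15   8.21] q7 -0.99 t 1.55
inc [  1.64 -16.61  18.55   8.21] q7 -0.99 t 1.55
```

Call:
jog_arm:
  increments: [8.5,1.65,-16.6,5,0,0,8.2,8.5,1.65,-16.6,9.15,0,0,8.2,8.5,1.65,-16.6,9.15,0,0,8.2,8.5,1.65,-16.6,9.15,0,0,8.2,8.5,1.65,-16.6,9.15,0,0,8.2,8.5,1.65,-16.6,9.15,0,0,8.2,8.5,1.65,-16.6,9.15,0,0,8.2,8.5,1.65,-16.6,9.15,0,0,8.2]

```text
clock: 2.35
eef_pos: [577.1, -166.7, 130.8]
tool_rot: [3.14, -0.002, -0.146]
force: [-0.4, -0.0, -1.1]
width: 84.9
gripper_force: 0.0
```

```bash
python3 - <<'E'
from fit import *
print(ctrl.read_state()['eef_pos'])
P,_=shot('wrist','w2');im=cv2.imread('pics/w2_raw.png')
q,e=fit_br(P,im,[568.4,-164,-.145]);print(q,e)
PT,_=shot('top','t2');print(fit_br(PT,cv2.imread('pics/t2_raw.png'),[568.4,-164,-.145]))
c,s=np.cos(-.145),np.sin(-.145)
go(576.3,-165.2,36,-.145)
# overlay
m=render(P,tf(BR,q[0],q[1],0,q[2]),1);cs,_=cv2.findContours(m,cv2.RETR_LIST,cv2.CHAIN_APPROX_NONE);cv2.drawContours(im,cs,-1,(0,255,0),1);cv2.imwrite('pics/w2o.png',im)
E
```

```text
[ 577.07371934 -166.70779479  130.76774211]
[ 5.68300281e+02 -1.63430100e+02 -1.40404513e-01] 0.06625799371854546
(array([ 6.00805182e+02, -1.84838947e+02,  3.04142349e-02]), np.float64(0.7371031746031746))
inc [-0.08 -0.08  9.46 -0.02] q7 -1.33 t 2.45
```

View pics/w2o.png

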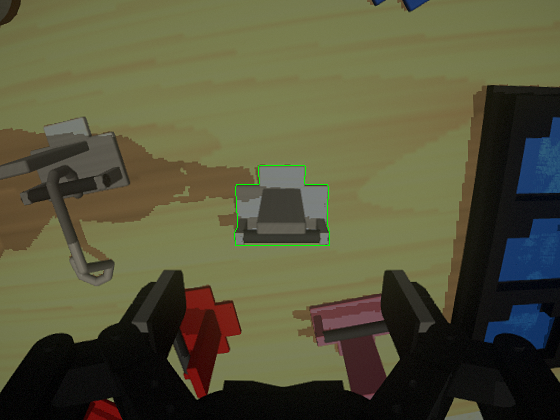

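Call:
jog_arm:
  increments: [8.5,-0.1,-0.25,4,0,0,0,8.5,-0.1,-0.25,8,0,0,0,8.5,-0.1,-0.25,9.45,0,0,0,8.5,-0.1,-0.25,9.45,0,0,0,5,-0.1,-0.25,9.45,0,0,0,4,-0.1,-0.25,9.45,0,0,0,2,-0.1,-0.25,9.45,0,0,0,2,-0.1,-0.25,9.45,0,0,0,2,-0.1,-0.25,9.45,0,0,0,2,-0.1,-0.25,9.45,0,0,0,2,-0.1,-0.25,9.45,0,0,0,2,-0.1,-0.25,9.45,0,0,0]

```text
clock: 3.65
eef_pos: [577.4, -162.9, 37.0]
tool_rot: [3.14, -0.003, -0.144]
force: [-0.7, -1.2, 5.7]
width: 29.1
gripper_force: 59.5
```

```bash
cat >> fit.py <<'E'
def fit_foam2(P,im,x0,ks=(-80,0,80)):
    h=cv2.cvtColor(im,cv2.COLOR_BGR2HSV); m=up(((h[...,0]>95)&(h[...,0]<130)&(h[...,1]>90)&(h[...,2]>60))*255)>127
    v=np.zeros(m.shape,np.uint8)
    for k in ks:
        b=np.array([[-38,-45,30],[38,-45,30],[38,45,30],[-38,45,30.]])+[k,0,0]
        c=w2p(P,tf([('p',b)],x0[0],x0[1],0,x0[2])[0][1])*2
        cv2.fillPoly(v,[c.astype(np.int32)],1)
    v=v>0
    def f(q):
        r=np.zeros(m.shape,bool)
        for k in ks:
            a=[('p',np.c_[T(2.5)+[k,0],np.full(8,z)]) for z in(18.,30.)]
            a=tf(a,q[0],q[1],0,q[2]); r|=(render(P,a[:1])&render(P,a[1:]))>0
        return iou(r,m,v)
    return best(f,x0,[6,6,.05])
E
python3 - <<'E'
from fit import *
go(588.1,-384.9,125,-.128)
E
```

```text
inc [ 4.24 21.81 -8.8  -0.89] q7 -1.31 t 3.65
```

Call:
jog_arm:
  increments: [2,0,0,-3,0,0,0,2,0,0,-6,0,0,0,2,0,0,-8.8,0,0,0,2,1,4,-8.8,0,0,-0.9,2,2,8,-8.8,0,0,-0.9,2,3,12,-8.8,0,0,-0.9,2,4.2,16,-8.8,0,0,-0.9,2,4.2,20,-8.8,0,0,-0.9,2,4.2,21.8,-8.8,0,0,-0.9,2,4.2,21.8,-8.8,0,0,-0.9,2,4.2,21.8,-8.8,0,0,-0.9]

```text
clock: 4.75
eef_pos: [586.1, -382.5, 122.8]
tool_rot: [-3.14, 0.001, -0.128]
force: [1.1, 0.2, -3.4]
width: 28.9
gripper_force: 60.6
```

```bash
python3 - <<'E'
from fit import *
P,_=shot('wrist','w3');im=cv2.imread('pics/w3_raw.png')
print(fit_foam2(P,im,[500.3,-373.6,-.13]),fit_foam2(P,im,[500.3,-373.6,-.13],(-80,0)))
s=ctrl.read_state();print(s['eef_pos'],s['tool_rot'],s['width'])
x,y=s['eef_pos'][:2];w=s['tool_rot'][2]
z=s['eef_pos'][2]-37
print(fit_br(P,im,[x-8.9*np.cos(w),y-8.9*np.sin(w),w],z=z),x-8.9*np.cos(w),y-8.9*np.sin(w))
go(588.1,-384.9,54,-.128)
E
```

```text
(array([ 5.00473372e+02, -3.73597153e+02, -1.23301416e-01]), np.float64(0.6721319579474673)) (array([ 5.00677683e+02, -3.73813597e+02, -1.25424628e-01]), np.float64(0.7690291989019217))
[ 586.8610937  -381.33364409  122.87796989] [-3.13906830e+00  7.55342335e-04 -1.26294158e-01] 29.278237158267856
(array([ 5.73002014e+02, -3.81117954e+02, -6.16154413e-02]), np.float64(0.6225615714798184)) 578.0319778656146 -380.21261175345927
inc [0.17 0.34 6.89 0.1 ] q7 -1.05 t 4.8
```

View pics/w3.png

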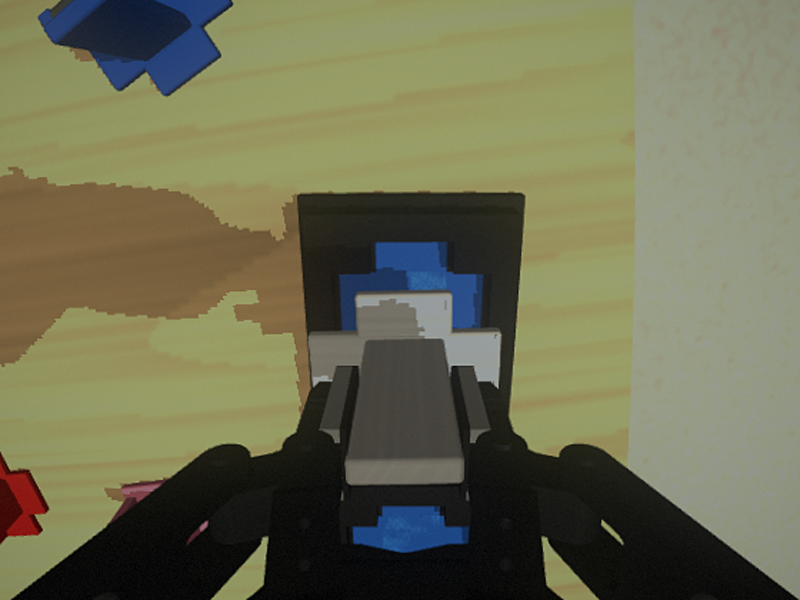

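```bash
python3 - <<'E'
from fit import *
P=np.load('pics/w3.npy',allow_pickle=True).item()
c,s_=np.cos(-.127),np.sin(-.127)
def loc(p,o): d=p[:,:2]-o; return np.c_[d@[c,s_],d@[-s_,c]].round(1)
o=np.array([586.5,-382.])
k=.7
print('bracket nose/shoulder corners rel TCP',loc(p2w(P,np.array([[357,292],[452,292],[309,333],[500,333]])*k,86+6),o))
print('cutout front corners z30',loc(p2w(P,np.array([[375,242],[447,242],[340,275],[482,275]])*k,30),o))
print('z18',loc(p2w(P,np.array([[375,242],[447,242],[340,275],[482,275]])*k,18),o))
A=np.array([500.6,-373.6])+80*np.array([np.cos(-.128),np.sin(-.128)]);print(A,loc(A[None],o))
for i in range(3): print(ctrl.read_state()['eef_pos'])
E
```

```text
bracket nose/shoulder corners rel TCP [[ 21.9  17.8]
 [ 21.9 -16.9]
 [  5.5  36.5]
 [  5.5 -35.6]]
cutout front corners z30 [[ 25.6  14.7]
 [ 25.6 -19.8]
 [  9.   32.2]
 [  9.  -37.5]]
z18 [[ 22.7  15.5]
 [ 22.6 -20.9]
 [  5.2  33.9]
 [  5.2 -39.4]]
[ 579.9455343  -383.81206087] [[-6.3 -2.6]]
[ 586.8610937  -381.33364409  122.87796989]
[ 586.8610937  -381.33364409  122.87796989]
[ 586.8610937  -381.33364409  122.87796989]
```

Call:
jog_arm:
  increments: [2,0.17,0.3,2.5,0,0,0,2,0.17,0.3,4.5,0,0,0,2,0.17,0.3,5.2,0,0,0,2,0.17,0.3,5.5,0,0,0,2,0.17,0.3,5.8,0,0,0,2,0.17,0.3,6.0,0,0,0,2,0.17,0.3,6.2,0,0,0,2,0.17,0.3,6.2,0,0,0]

```text
clock: 5.6
eef_pos: [588.0, -386.8, 61.6]
tool_rot: [3.142, -0.0, -0.128]
force: [0.1, 0.1, -2.9]
width: 28.9
gripper_force: 60.5
```

Call:
jog_arm:
  increments: [2,0,0,0.3,0,0,0,2,0,0,0.5,0,0,0,2,0,0,0.7,0,0,0,2,0,0,0.8,0,0,0,2,0,0,0.8,0,0,0]

```text
clock: 6.1
eef_pos: [587.9, -386.8, 55.1]
tool_rot: [-3.141, -0.0, -0.128]
force: [-3.0, 2.3, 6.0]
width: 29.2
gripper_force: 58.6
```

Call:
jog_arm:
  increments: [5,0,0,0.75,0,0,0,8.5,0,0,0.7,0,0,0,8.5,0,0,0.7,0,0,0,8.5,0,0,0.7,0,0,0,8.5,0,0,0.7,0,0,0,8.5,0,0,0.7,0,0,0,8.5,0,0,0,0,0,0,8.5,0,0,-3,0,0,0,8.5,0,0,-6,0,0,0,8.5,0,0,-10,0,0,0,8.5,0,0,-14,0,0,0,8.5,0,0,-17,0,0,0,8.5,0,0,-17,0,0,0]

```text
clock: 7.4
eef_pos: [590.5, -388.8, 229.9]
tool_rot: [3.137, -0.01, -0.128]
force: [1.2, -0.6, 0.3]
width: 84.8
gripper_force: 0.0
```

```bash
python3 - <<'E'
from fit import *
P,_=shot('wrist','w4');im=cv2.imread('pics/w4_raw.png')
f=fit_foam2(P,im,[500.6,-373.6,-.128],(-80,0));print(f)
print(fit_br(P,im,[579.9,-383.8,-.128],z=18),fit_br(P,im,[579.9,-383.8,-.128],z=30))
A=f[0][:2]+80*np.array([np.cos(f[0][2]),np.sin(f[0][2])]);print(A)
# hooks' region plan
go(680,80,260,0)
E
```

```text
(array([ 5.00948850e+02, -3.73910149e+02, -1.22562295e-01]), np.float64(0.10003771450122567))
(array([ 5.76743201e+02, -3.85113810e+02, -5.58072935e-02]), np.float64(0.5535181236673774)) (array([ 5.79077823e+02, -3.86344179e+02, -7.03565218e-02]), np.float64(0.548544474393531))
[ 580.34874096 -383.69060343]
inc [  3.06 -47.55  -3.31  -7.3 ] q7 -1.06 t 7.45
```

Call:
jog_arm:
  increments: [8.5,0.5,-5,-2,0,0,-3,8.5,0.5,-48,-2,0,0,-7.3,8.5,0.5,-48,-2,0,0,-7.3,8.5,0.5,-48,-2,0,0,-7.3,8.5,0.5,-48,-2,0,0,-7.3,8.5,0.5,-48,-2,0,0,-7.3,8.5,0.5,-48,-2,0,0,-7.3,8.5,0.5,-48,-2,0,0,-7.3,8.5,0.5,-48,-2,0,0,-7.3,8.5,0.5,-48,-2,0,0,-7.3,8.5,0.5,-48,-2,0,0,-7.3,8.5,0.5,-48,-2,0,0,-7.3,8.5,0.5,-48,-2,0,0,-7.3,8.5,0.5,-48,-2,0,0,-7.3]

```text
clock: 8.85
eef_pos: [653.7, 86.3, 243.1]
tool_rot: [3.14, 0.001, -0.003]
force: [0.1, 0.5, -0.3]
width: 85.3
gripper_force: 0.0
```

```bash
python3 - <<'E'
from fit import *
s=ctrl.read_state();print(s['eef_pos'],s['tool_rot'])
P,_=shot('wrist','w5');im=cv2.imread('pics/w5_raw.png')
im2=cv2.imread('pics/w4_raw.png')
print(fit_br(P,im,[597,174,.11]),fit_br(P,im,[629,-7,.03]))
E
```

```text
[653.73546212  86.34225907 243.06935331] [ 3.14034774e+00  6.10101947e-04 -3.09463274e-03]
(array([5.96942673e+02, 1.76625249e+02, 1.11077765e-01]), np.float64(0.26319739804853637)) (array([ 6.28890593e+02, -5.53897677e+00,  3.96598865e-02]), np.float64(0.20220443511350217))
```

View pics/w5.png

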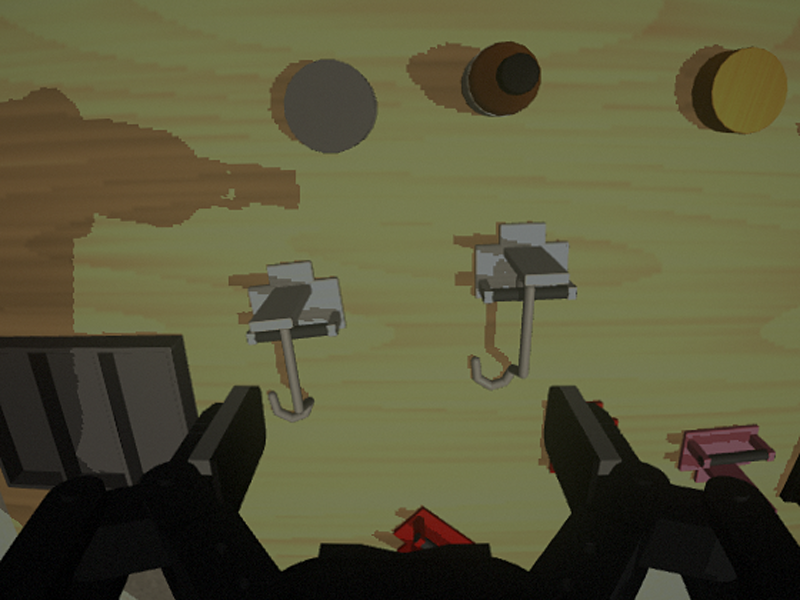

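```bash
cat >> fit.py <<'E'
def fit_bh(P,im,b0,sat=60,rad=140):
    h=cv2.cvtColor(im,cv2.COLOR_BGR2HSV); m=up((h[...,1]<sat)*255)>127
    v=np.zeros(m.shape,np.uint8);d=np.array([np.cos(b0[2]),np.sin(b0[2])])
    g=[[b0[0]-45*d[0]+75*np.cos(t),b0[1]-45*d[1]+75*np.sin(t),zz] for t in np.linspace(0,6.3,40) for zz in(0,60)]
    cv2.fillPoly(v,[cv2.convexHull((w2p(P,g)*2).astype(np.float32)).astype(np.int32)],1);v=v>0
    def f(q):
        return iou(render(P,tf(BR,q[0],q[1],0,q[2])+tf(HK,q[3],q[4],0,q[5]))>0,m,v)
    x0=[*b0,b0[0]-64.5*d[0],b0[1]-64.5*d[1],b0[2]]
    x,e=best(f,x0,[5,5,.1,5,5,.1]); return best(f,list(x),[2,2,.04,-3,-3,-.05])+(m,)
E
python3 - <<'E'
from fit import *
P=np.load('pics/w5.npy',allow_pickle=True).item();im=cv2.imread('pics/w5_raw.png');o=im.copy()
T0=cv2.imread('pics/top0.png');PT=ctrl.camera_params('top')
for b in([597,176,.11],[629,-5.5,.04]):
    x,e,m=fit_bh(P,im,b);print(x.round(3),round(e,3))
    d=[np.cos(x[2]),np.sin(x[2])];r=x[3:5]-x[:2];print('hook in bracket',r@d,r@[-d[1],d[0]])
    a=render(P,tf(BR,*x[:2],0,x[2])+tf(HK,x[3],x[4],0,x[5]),1);cs,_=cv2.findContours(a,cv2.RETR_LIST,cv2.CHAIN_APPROX_NONE);cv2.drawContours(o,cs,-1,(0,255,0),1)
    y,e,_=fit_bh(PT,T0,b);print('top',y.round(3),round(e,3))
o=cv2.resize(o[140:310,150:430],None,fx=2.8,fy=2.8,interpolation=cv2.INTER_CUBIC);cv2.imwrite('pics/w5o.png',o)
c=p2w(PT,np.array([[198,304],[290,302],[291,370],[199,371]])*.7,25);print(c.round(0),c.mean(0))
# tray mask minAreaRect
g=cv2.cvtColor(T0,cv2.COLOR_BGR2HSV);mm=(g[...,1]<60).astype(np.uint8);mm=cv2.morphologyEx(mm,cv2.MORPH_CLOSE,np.ones((5,5)))
cs,_=cv2.findContours(mm[200:275,130:215],cv2.RETR_EXTERNAL,cv2.CHAIN_APPROX_NONE);k=max(cs,key=cv2.contourArea)
bx=cv2.boxPoints(cv2.minAreaRect(k))+[130,200];w=p2w(PT,bx,25);print(w.round(0),w.mean(0))
print(ctrl.read_state()['qpos'].round(2))
E
```

```text
[5.99190e+02 1.76266e+02 1.03000e-01 5.34344e+02 1.73594e+02 8.10000e-02] 0.19
hook in bracket -64.77855329736943 3.984656571127931
top [5.97445e+02 1.74291e+02 1.12000e-01 5.34590e+02 1.72191e+02 9.30000e-02] 0.104
[ 6.30167e+02 -5.46300e+00  2.80000e-02  5.64908e+02 -4.49400e+00
  2.20000e-02] 0.164
hook in bracket -65.2052667134354 2.8167284568555693
top [ 6.29344e+02 -7.29000e+00  6.00000e-02  5.66155e+02 -6.14900e+00
  2.20000e-02] 0.099
[[557. 476.  25.]
 [561. 271.  25.]
 [409. 265.  25.]
 [408. 467.  25.]] [483.65820819 369.99296241  25.        ]
[[563. 475.  25.]
 [562. 274.  25.]
 [409. 271.  25.]
 [410. 468.  25.]] [485.99819245 372.14004725  25.        ]
[-0.26  0.64  0.14  1.48 -0.1   1.04 -1.67]
```

View pics/w5o.png

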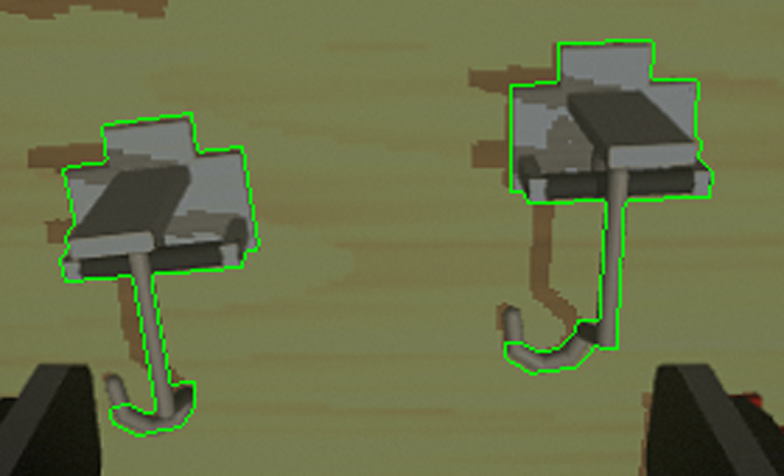

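```bash
python3 - <<'E'
from h import *
go(534.4,173.2,90,.085);go(534.4,173.2,24,.085)
E
```

```text
inc [-11.97  -8.62  15.32  -5.03] q7 -1.67 t 8.9
inc [-11.97  -8.62  21.92  -5.03] q7 -1.67 t 8.9
```

Call:
jog_arm:
  increments: [8.5,-4,-3,3,0,0,-5,8.5,-8,-6,7,0,0,-5,8.5,-12,-8.6,11,0,0,-5,8.5,-12,-8.6,14,0,0,-5,8.5,-12,-8.6,15.3,0,0,-5,8.5,-12,-8.6,15.3,0,0,-5,8.5,-12,-8.6,15.3,0,0,-5]

```text
clock: 9.6
eef_pos: [535.1, 173.7, 90.9]
tool_rot: [3.141, -0.001, 0.086]
force: [0.1, -0.2, 0.7]
width: 85.2
gripper_force: 0.0
```

```bash
python3 - <<'E'
from fit import *
s=ctrl.read_state();print(s['eef_pos'],s['tool_rot'])
P,_=shot('wrist','w6');im=cv2.imread('pics/w6_raw.png')
x,e,m=fit_bh(P,im,[598.5,176,.105]);print(x.round(3),e)
a=render(P,tf(BR,*x[:2],0,x[2])+tf(HK,x[3],x[4],0,x[5]),1);cs,_=cv2.findContours(a,cv2.RETR_LIST,cv2.CHAIN_APPROX_NONE);cv2.drawContours(im,cs,-1,(0,255,0),1);cv2.imwrite('pics/w6o.png',im)
go(534.4,173.2,24,.085);go(x[3],x[4],24,x[5])
E
```

```text
[535.12306831 173.73979737  90.9049655 ] [ 3.14114479e+00 -1.27664002e-03  8.55513599e-02]
[5.97959e+02 1.76350e+02 1.09000e-01 5.34581e+02 1.72882e+02 9.40000e-02] 0.07030414823820408
inc [-0.16  0.05  6.76  0.01] q7 -1.75 t 9.65
inc [-0.14  0.09  6.76 -0.48] q7 -1.75 t 9.65
```

View pics/w6o.png

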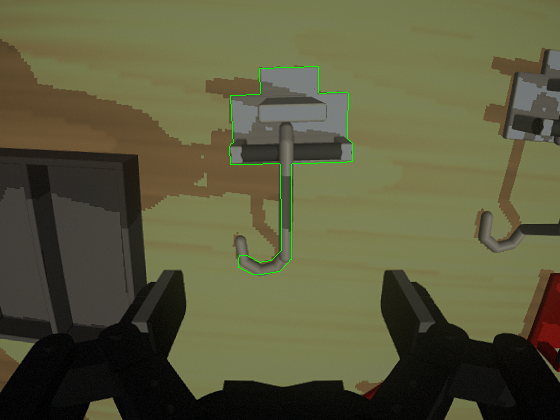

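Call:
jog_arm:
  increments: [8.5,-0.14,0.08,3,0,0,-0.5,8.5,-0.14,0.08,6,0,0,-0.5,8.5,-0.14,0.08,6.75,0,0,-0.5,8.5,-0.14,0.08,6.75,0,0,-0.5,4,-0.14,0.08,6.75,0,0,-0.5,2,-0.14,0.08,6.75,0,0,-0.5,0,-0.14,0.08,6.75,0,0,-0.5,0,-0.14,0.08,6.75,0,0,-0.5,0,-0.14,0.08,6.75,0,0,-0.5,0,-0.14,0.08,6.75,0,0,-0.5,0,-0.14,0.08,6.75,0,0,-0.5,0,-0.14,0.08,6.75,0,0,-0.5,0,-0.14,0.08,6.75,0,0,-0.5,0,-0.14,0.08,6.75,0,0,-0.5,0,-0.14,0.08,6.75,0,0,-0.5]

```text
clock: 11.15
eef_pos: [532.8, 173.8, 23.0]
tool_rot: [-3.142, -0.0, 0.096]
force: [-1.3, 0.4, 4.8]
width: 5.3
gripper_force: 58.9
```

Call:
jog_arm:
  increments: [0,0,0,-0.3,0,0,0,0,-0.1,0,-0.5,0,0,0,0,-0.1,0,-0.5,0,0,0,0,-0.04,0.84,-0.5,0,0,-8,0,0.13,1.67,-0.5,0,0,-16,0,0.42,2.46,-0.5,0,0,-24,0,0.82,3.21,-0.5,0,0,-32,0,1.32,3.89,-0.5,0,0,-40,0,1.32,3.89,-0.5,0,0,-40]

```text
clock: 12.05
eef_pos: [550.2, 134.8, 27.6]
tool_rot: [3.141, -0.0, 0.792]
force: [-0.1, -0.3, -1.6]
width: 5.9
gripper_force: 58.5
```

Call:
jog_arm:
  increments: [0,0.06,0.84,0,0,0,-8,0,0.23,1.67,0,0,0,-16,0,0.52,2.46,0,0,0,-24,0,0.92,3.21,0,0,0,-32,0,1.42,3.89,0,0,0,-40,0,2.0,4.5,0,0,0,-48,0,2.24,4.7,0,0,0,-51,0,2.24,4.7,0,0,0,-51,0,2.24,4.7,0,0,0,-51,0,2.24,4.7,-0.5,0,0,-51,0,2.24,4.7,-1,0,0,-51,0,2.24,4.7,-1.5,0,0,-51,0,2.24,4.7,-1.5,0,0,-51]

```text
clock: 13.35
eef_pos: [599.3, 119.8, 44.0]
tool_rot: [3.14, -0.0, 1.684]
force: [0.3, -0.4, -1.8]
width: 5.6
gripper_force: 58.6
```

```bash
python3 - <<'E'
from fit import *
P=np.load('pics/w6.npy',allow_pickle=True).item()
print(p2w(P,[[135,157],[146,338],[25,150]],25))
P=np.load('pics/w5.npy',allow_pickle=True).item()
print(p2w(P,np.array([[183,337],[199,430]])*.7,25))
print(ctrl.read_state()['qpos'].round(2))
go(480,425,150,0)
E
```

```text
[[568.08370724 268.39310979  25.        ]
 [431.37757417 268.46456914  25.        ]
 [567.48848726 341.00199799  25.        ]]
[[572.86961598 264.30792676  25.        ]
 [485.13337216 264.35677607  25.        ]]
[-0.02  0.84 -0.37  1.76  0.48  0.63 -0.56]
inc [ 31.68  -8.41 -10.6   96.48] q7 -0.56 t 13.35
```

Call:
jog_arm:
  increments: [0,0,0,-4,0,0,0,0,0,0,-8,0,0,0,0,0,0,-10.6,0,0,0,0,3,-1,-10.6,0,0,8,0,6,-2,-10.6,0,0,16,0,9,-3,-10.6,0,0,24,0,12,-4,-10.6,0,0,32,0,15,-5,-10.6,0,0,40,0,19,-6,-10.6,0,0,48,0,22,-7,-10.6,0,0,56,0,26,-8,-10.6,0,0,64,0,29,-8.4,-10.6,0,0,72,0,31.7,-8.4,-10.6,0,0,80,0,31.7,-8.4,-10.6,0,0,88,0,31.7,-8.4,-10.6,0,0,96.5,0,31.7,-8.4,-10.6,0,0,96.5,0,31.7,-8.4,-10.6,0,0,96.5]

```text
clock: 15.05
eef_pos: [479.1, 424.8, 148.8]
tool_rot: [3.141, 0.0, 0.003]
force: [-0.1, -0.7, -1.3]
width: 5.4
gripper_force: 58.8
```

```bash
python3 - <<'E'
from fit import *
s=ctrl.read_state();print(s['eef_pos'],s['tool_rot'],s['width'],s['qpos'].round(2))
P,_=shot('wrist','w7')
go(480,425,29,0)
E
```

```text
[479.09912834 424.8023125  148.77938012] [3.14131580e+00 1.07407447e-04 3.42188051e-03] 5.374705743784978 [-0.8   0.71  0.05  1.63 -0.05  0.81 -2.3 ]
inc [ 0.08 -0.03 11.98  0.16] q7 -2.3 t 15.1
```

View pics/w7.png

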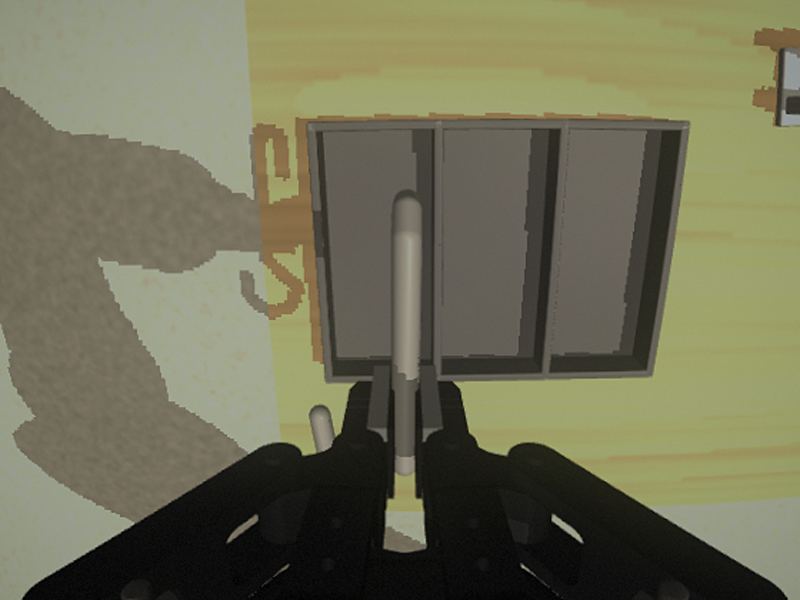

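```bash
python3 - <<'E'
from fit import *
P=np.load('pics/w7.npy',allow_pickle=True).item()
w=p2w(P,np.array([[308,122],[689,121],[652,376],[327,381],[438,122],[437,378],[565,122],[546,377]])*.7,25)
print(w.round(1),w[:4].mean(0))
print(w2p(P,[[540,425,167]])/.7)
E
```

```text
[[560.5 475.2  25. ]
 [564.1 277.3  25. ]
 [414.9 274.   25. ]
 [412.1 472.1  25. ]
 [560.4 409.1  25. ]
 [414.5 406.1  25. ]
 [561.5 343.9  25. ]
 [415.  340.4  25. ]] [487.91334789 374.65604385  25.        ]
[[408.84358584 211.14852402]]
```

Call:
jog_arm:
  increments: [0,-0.16,-0.46,4,0,0,-1,0,-0.16,-0.46,8,0,0,-1,0,-0.16,-0.46,10.5,0,0,-1,0,-0.16,-0.46,11.3,0,0,-1,0,-0.16,-0.46,11.7,0,0,-1,0,-0.16,-0.46,12.0,0,0,-1,0,-0.16,-0.46,12.1,0,0,-1,0,-0.16,-0.46,12.1,0,0,-1]

```text
clock: 15.9
eef_pos: [478.4, 430.0, 29.0]
tool_rot: [-3.14, -0.001, 0.018]
force: [-0.9, -0.5, -2.0]
width: 5.5
gripper_force: 58.8
```

Call:
jog_arm:
  increments: [0,0,0,0.1,0,0,0,0,0,0,0.2,0,0,0,0,0,0,0.2,0,0,0,1.5,0,0,0.2,0,0,0,2.5,0,0,0.2,0,0,0,2.5,0,0,0.2,0,0,0,2.5,0,0,0.2,0,0,0,2.5,0,0,0.2,0,0,0,2.5,0,0,-2,0,0,0,2.5,0,0,-5,0,0,0,4,0,0,-9,0,0,0,8.5,0,0,-13,0,0,0,8.5,0,0,-17,0,0,0,8.5,0,0,-20,0,0,0,8.5,0,0,-20,0,0,0]

```text
clock: 17.4
eef_pos: [480.0, 431.5, 233.1]
tool_rot: [-3.135, -0.007, 0.017]
force: [1.4, 0.1, -0.2]
width: 85.1
gripper_force: 0.0
```

```bash
python3 - <<'E'
from fit import *
s=ctrl.read_state();print(s['eef_pos'],s['tool_rot'],s['width'])
P,_=shot('wrist','w8')
go(600,150,220,0.1)
E
```

```text
[480.01753745 431.45887171 233.09328869] [-3.13503967 -0.00715221  0.01723417] 85.09992366237111
inc [11.63 28.25  1.04 -4.73] q7 -2.29 t 17.45
```

View pics/w8.png

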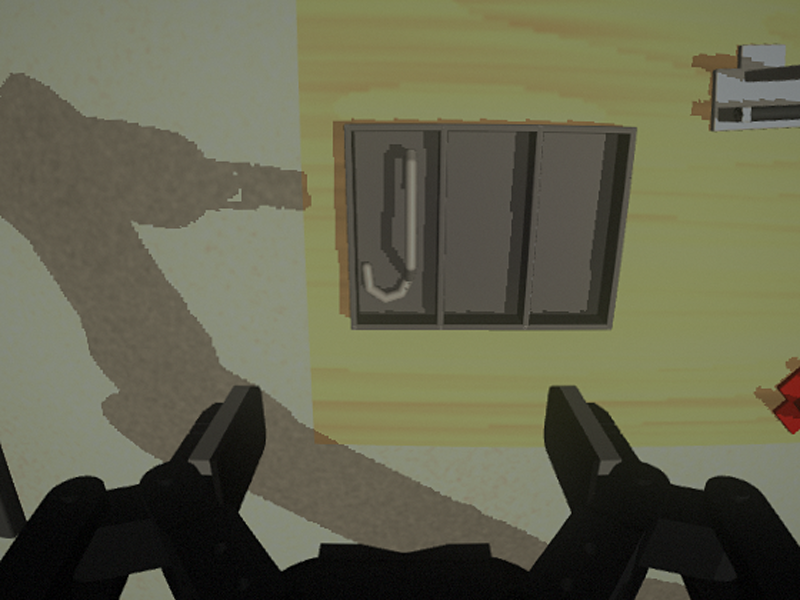

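```bash
python3 - <<'E'
from h import *
go(566,-4,90,0.025)
E
```

```text
inc [ 7.96 43.59 14.04 -0.44] q7 -2.29 t 17.45
```

Call:
jog_arm:
  increments: [8.5,8,43.6,4,0,0,-0.4,8.5,8,43.6,4,0,0,-0.4,8.5,8,43.6,4,0,0,-0.4,8.5,8,43.6,4,0,0,-0.4,8.5,8,43.6,4,0,0,-0.4,8.5,8,43.6,4,0,0,-0.4,8.5,8,43.6,4,0,0,-0.4,8.5,8,43.6,4,0,0,-0.4,8.5,8,43.6,4,0,0,-0.4,8.5,8,43.6,4,0,0,-0.4,8.5,8,43.6,8,0,0,-0.4,8.5,8,43.6,12,0,0,-0.4,8.5,8,43.6,14,0,0,-0.4,8.5,8,43.6,14,0,0,-0.4,8.5,8,43.6,14,0,0,-0.4]

```text
clock: 18.95
eef_pos: [564.8, -4.7, 87.4]
tool_rot: [-3.141, 0.002, 0.025]
force: [-0.1, -0.3, -1.0]
width: 85.1
gripper_force: 0.0
```

```bash
python3 - <<'E'
from fit import *
s=ctrl.read_state();print(s['eef_pos'],s['tool_rot'])
P,_=shot('wrist','w9');im=cv2.imread('pics/w9_raw.png')
x,e,m=fit_bh(P,im,[629.5,-5.5,.035]);print(x.round(3),e)
d=[np.cos(x[2]),np.sin(x[2])];r=x[3:5]-x[:2];print('hook in bracket',r@d,r@[-d[1],d[0]])
go(x[3],x[4],24,x[5])
E
```

```text
[564.8284105   -4.69262278  87.3751119 ] [-3.14147878e+00  1.53811975e-03  2.47418102e-02]
[ 6.29436e+02 -5.25700e+00  4.10000e-02  5.65472e+02 -4.45500e+00
  2.20000e-02] 0.07160553507764822
hook in bracket -63.876892657830474 3.427743787228029
inc [-0.02 -0.03  6.43  0.13] q7 -1.55 t 19.0
```

Call:
jog_arm:
  increments: [8.5,0,0,3,0,0,0,8.5,0,0,5.8,0,0,0,8.5,0,0,6.45,0,0,0,8.5,0,0,6.45,0,0,0,4,0,0,6.45,0,0,0,2,0,0,6.45,0,0,0,0,0,0,6.45,0,0,0,0,0,0,6.45,0,0,0,0,0,0,6.45,0,0,0,0,0,0,6.45,0,0,0,0,0,0,6.45,0,0,0,0,0,0,6.45,0,0,0,0,0,0,6.45,0,0,0,0,0,0,6.45,0,0,0,0,0,0,6.45,0,0,0]

```text
clock: 20.5
eef_pos: [565.6, -5.0, 23.6]
tool_rot: [-3.142, -0.001, 0.025]
force: [-0.7, -0.0, 6.0]
width: 5.6
gripper_force: 58.8
```

Call:
jog_arm:
  increments: [0,0,0,-0.3,0,0,0,0,-0.1,0,-0.5,0,0,0,0,-0.1,0,-0.5,0,0,0,0,-0.04,0.84,-0.5,0,0,-8,0,0.13,1.67,-0.5,0,0,-16,0,0.42,2.46,-0.5,0,0,-24,0,0.82,3.21,-0.5,0,0,-32,0,1.32,3.89,-0.5,0,0,-40,0,1.32,3.89,-0.5,0,0,-40]

```text
clock: 21.4
eef_pos: [579.9, -45.3, 28.1]
tool_rot: [3.141, -0.0, 0.721]
force: [-0.1, 0.0, -1.4]
width: 5.5
gripper_force: 58.6
```

Call:
jog_arm:
  increments: [0,0.06,0.84,0,0,0,-8,0,0.23,1.67,0,0,0,-16,0,0.52,2.46,0,0,0,-24,0,0.92,3.21,0,0,0,-32,0,1.42,3.89,0,0,0,-40,0,2.0,4.5,0,0,0,-48,0,2.24,4.7,0,0,0,-51,0,2.24,4.7,0,0,0,-51,0,2.24,4.7,0,0,0,-51,0,2.24,4.7,-0.5,0,0,-51,0,2.24,4.7,-1,0,0,-51,0,2.24,4.7,-1.5,0,0,-51,0,2.24,4.7,-1.5,0,0,-51]

```text
clock: 22.7
eef_pos: [628.1, -64.0, 44.5]
tool_rot: [3.14, 0.0, 1.612]
force: [0.0, -0.2, -0.2]
width: 5.6
gripper_force: 58.6
```

```bash
python3 - <<'E'
from h import *
# compartment mid target for hook, offset (-9,-10)
go(478.5,364.5,170,0.02)
E
```

```text
inc [ 43.43 -13.17 -12.55  91.23] q7 -0.35 t 22.7
```

Call:
jog_arm:
  increments: [0,0,0,-4,0,0,0,0,0,0,-8,0,0,0,0,0,0,-12.5,0,0,0,0,4,-1,-12.5,0,0,8,0,8,-2,-12.5,0,0,16,0,12,-3,-12.5,0,0,24,0,16,-4,-12.5,0,0,32,0,20,-5,-12.5,0,0,40,0,24,-7,-12.5,0,0,48,0,28,-9,-12.5,0,0,56,0,32,-11,-12.5,0,0,64,0,36,-13.2,-12.5,0,0,72,0,40,-13.2,-12.5,0,0,80,0,43.4,-13.2,-12.5,0,0,88,0,43.4,-13.2,-12.5,0,0,91.2,0,43.4,-13.2,-12.5,0,0,91.2,0,43.4,-13.2,-12.5,0,0,91.2]

```text
clock: 24.4
eef_pos: [477.3, 363.0, 168.2]
tool_rot: [3.14, 0.0, 0.022]
force: [0.7, -0.2, -2.0]
width: 5.6
gripper_force: 58.9
```

```bash
python3 - <<'E'
from fit import *
P,_=shot('wrist','w10')
go(478.5,364.5,27.5,0.02)
E
```

```text
inc [ 0.1  -0.18 14.08  0.03] q7 -2.28 t 24.45
```

View pics/w10.png

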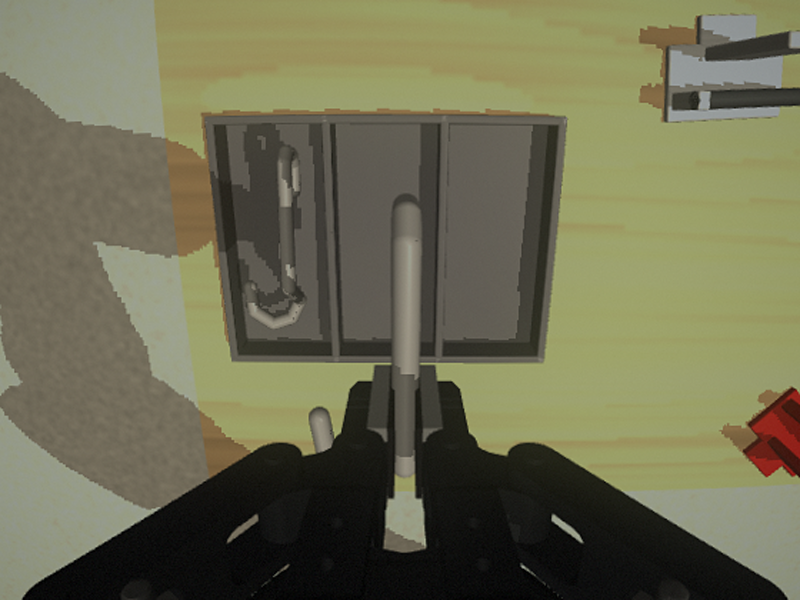

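Call:
jog_arm:
  increments: [0,0.1,-0.18,4.5,0,0,0,0,0.1,-0.18,9,0,0,0,0,0.1,-0.18,12.5,0,0,0,0,0.1,-0.18,13.5,0,0,0,0,0.1,-0.18,13.9,0,0,0,0,0.1,-0.18,14.1,0,0,0,0,0.1,-0.18,14.15,0,0,0,0,0.1,-0.18,14.15,0,0,0,1.5,0.1,-0.18,14.15,0,0,0,2.5,0.1,-0.18,14.15,0,0,0,2.5,0.1,-0.18,14.15,0,0,0,2.5,0.1,-0.18,14.15,0,0,0,2.5,0.1,-0.18,14.15,0,0,0,2.5,0.1,-0.18,12,0,0,0,2.5,0.1,-0.18,9,0,0,0,4,0.1,-0.18,4,0,0,0,8.5,0.1,-0.18,0,0,0,0,8.5,0.1,-0.18,-4,0,0,0,8.5,0.1,-0.18,-4,0,0,0]

```text
clock: 26.35
eef_pos: [481.3, 368.2, 214.3]
tool_rot: [-3.134, -0.009, 0.021]
force: [0.7, 0.5, 0.6]
width: 80.8
gripper_force: 0.0
```

```bash
python3 - <<'E'
from fit import *
P,_=shot('wrist','w11')
PT,_=shot('top','t11');im=cv2.imread('pics/t11_raw.png')
for b in([598,176,.11],[629.4,-5.3,.04]): print(fit_br(PT,im,b))
go(606,177.2,130,0.11)
E
```

```text
(array([5.97592709e+02, 1.74386640e+02, 1.11927497e-01]), np.float64(0.050702504581551566))
(array([ 6.28915497e+02, -7.39010710e+00,  3.94978649e-02]), np.float64(0.05276381909547734))
inc [12.35 19.15  7.93 -5.11] q7 -2.27 t 26.45
```

Brackets are still where they were. On to the left bracket.

Call:
jog_arm:
  increments: [8.5,4,6,0,0,0,-5.1,8.5,12.3,19.1,0,0,0,-5.1,8.5,12.3,19.1,2,0,0,-5.1,8.5,12.3,19.1,4,0,0,-5.1,8.5,12.3,19.1,8,0,0,-5.1,8.5,12.3,19.1,8,0,0,-5.1,8.5,12.3,19.1,8,0,0,-5.1,8.5,12.3,19.1,8,0,0,-5.1]

```text
clock: 27.25
eef_pos: [604.4, 179.8, 128.4]
tool_rot: [-3.14, 0.001, 0.112]
force: [0.2, 0.3, -0.4]
width: 85.0
gripper_force: 0.0
```

```bash
python3 - <<'E'
from fit import *
s=ctrl.read_state();print(s['eef_pos'],s['tool_rot'])
P,_=shot('wrist','w12');im=cv2.imread('pics/w12_raw.png')
x,e=fit_br(P,im,[598,176,.11]);print(x,e)
go(x[0]+8.3*np.cos(x[2]),x[1]+8.3*np.sin(x[2]),36.5,x[2])
E
```

```text
[604.38356426 179.78411164 128.35925433] [-3.13991134e+00  8.35457897e-04  1.12182578e-01]
[5.98834620e+02 1.76144789e+02 1.04981077e-01] 0.06584163918633512
inc [0.19 0.36 9.27 0.46] q7 -1.84 t 27.3
```

Call:
jog_arm:
  increments: [8.5,0.2,0.3,4,0,0,0.4,8.5,0.2,0.3,8,0,0,0.4,8.5,0.2,0.3,9.25,0,0,0.4,8.5,0.2,0.3,9.25,0,0,0.4,5,0.2,0.3,9.25,0,0,0.4,4,0.2,0.3,9.25,0,0,0.4,2,0.2,0.3,9.25,0,0,0.4,2,0.2,0.3,9.25,0,0,0.4,2,0.2,0.3,9.25,0,0,0.4,2,0.2,0.3,9.25,0,0,0.4,2,0.2,0.3,9.25,0,0,0.4,2,0.2,0.3,9.25,0,0,0.4]

```text
clock: 28.5
eef_pos: [608.5, 175.1, 37.3]
tool_rot: [-3.141, -0.002, 0.103]
force: [-0.4, -0.2, 6.3]
width: 29.0
gripper_force: 59.1
```

```bash
python3 - <<'E'
from fit import *
s=ctrl.read_state();print(s['eef_pos'])
c=np.array([500.7,-373.7]);w=-.127;d=np.array([np.cos(w),np.sin(w)])
t=c+8.5*d; go(t[0],t[1],150,w)
t=c-80*d+8.5*d; go(t[0],t[1],150,w)
E
```

```text
[608.50252198 175.14726923  37.32705586]
inc [-15.53  53.68 -11.27  13.17] q7 -1.86 t 28.5
inc [-23.32  51.86 -11.27  13.17] q7 -1.86 t 28.5
```

Call:
jog_arm:
  increments: [2,0,0,-4,0,0,0,2,0,0,-8,0,0,0,2,0,0,-11.3,0,0,0,2,-2,4,-11.3,0,0,1,2,-4,9,-11.3,0,0,2,2,-6,14,-11.3,0,0,3,2,-8,19,-11.3,0,0,5,2,-10,24,-11.3,0,0,6,2,-12,29,-11.3,0,0,8,2,-14,34,-11.3,0,0,9,2,-17,39,-11.3,0,0,10,2,-20,44,-11.3,0,0,12,2,-22,48,-11.3,0,0,13,2,-23.3,51.9,-11.3,0,0,13.2,2,-23.3,51.9,-11.3,0,0,13.2,2,-23.3,51.9,-11.3,0,0,13.2]

```text
clock: 30.1
eef_pos: [425.9, -371.2, 148.8]
tool_rot: [3.138, 0.001, -0.136]
force: [-0.2, -0.5, -2.8]
width: 29.3
gripper_force: 60.3
```

```bash
cat >> fit.py <<'E'
def fit_held(P,im,s,dx=8.5):
    "bracket in hand: bright grey pixels ahead of the tab; returns (x,y) of centre rel. TCP in tool yaw axes"
    h=cv2.cvtColor(im,cv2.COLOR_BGR2HSV);m=up(((h[...,1]<60)&(h[...,2]>75))*255)>127
    x,y,z=s['eef_pos'];w=s['tool_rot'][2];c,t=np.cos(w),np.sin(w);z-=37
    v=np.zeros(m.shape,np.uint8)
    # valid: region ahead of x=+15 (bracket frame) at foot top
    g=np.array([[16,-45,z+6],[60,-45,z+6],[60,45,z+6],[16,45,z+6]],float)
    g=tf([('p',g)],x-dx*c,y-dx*t,0,w)[0][1];cv2.fillPoly(v,[(w2p(P,g)*2).astype(np.int32)],1);v=v>0
    def f(q): return iou(render(P,tf(BR,x-dx*c+q[0]*c-q[1]*t,y-dx*t+q[0]*t+q[1]*c,z,w))>0,m,v)
    q,e=best(f,[0.,0.],[3,3]);return q-[dx,0],e
E
python3 - <<'E'
from fit import *
s=ctrl.read_state();print(s['eef_pos'],s['tool_rot'],s['width'])
P,_=shot('wrist','w13');im=cv2.imread('pics/w13_raw.png')
print(fit_held(P,im,s))
f0=[500.7,-373.7,-.127]
print(fit_foam2(P,im,f0,(0,)))
# visible part of cutout C: front half
d=np.array([np.cos(-.127),np.sin(-.127)]);t=np.array([500.7,-373.7])-80*d+8.5*d;go(t[0],t[1],55,-.127)
E
```

```text
[ 425.91476839 -371.2033133   148.83378288] [ 3.13809669e+00  5.90771114e-04 -1.35985702e-01] 29.296446747991105
(array([-11.34326172,   1.12719727]), np.float64(0.020091757633285856))
(array([ 4.99000154e+02, -3.73112809e+02, -1.30079990e-01]), np.float64(0.13673183506912723))
inc [ 0.19 -0.35  9.37 -0.31] q7 -1.1 t 30.15
```

View pics/w13.png

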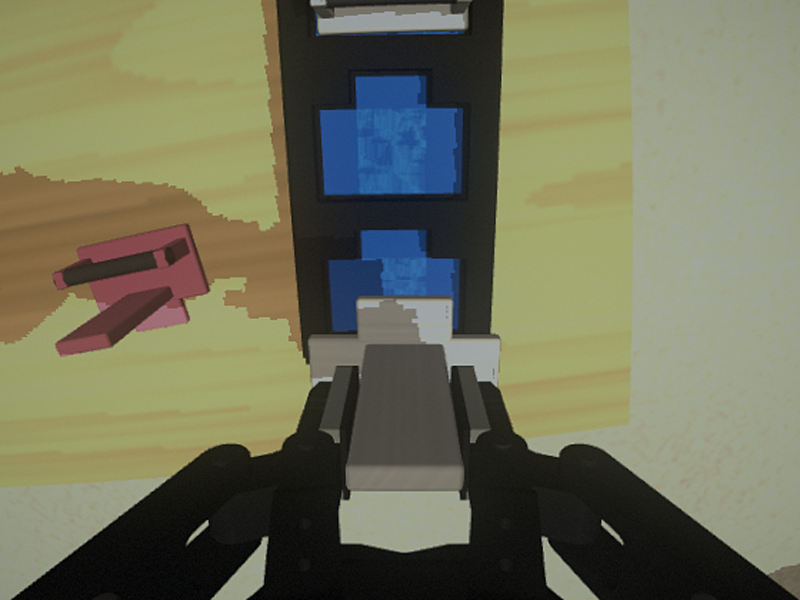

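```bash
cat > rel.py <<'E'
from fit import *
import sys
def rel(name,nose,cut,zf,w):
    P=np.load(f'pics/{name}.npy',allow_pickle=True).item()
    E=np.array(P['extrinsics']);cam=-E[:3,:3].T@E[:3,3]
    c,s=np.cos(w),np.sin(w)
    L=lambda p:np.c_[(p[:,:2]-cam[:2])@[c,s]+84,(p[:,:2]-cam[:2])@[-s,c]+0.]
    a=L(p2w(P,np.array(nose)*.7,zf+6));b=L(p2w(P,np.array(cut)*.7,30));b2=L(p2w(P,np.array(cut)*.7,18))
    print(a.round(1),b.round(1),b2.round(1))
E
python3 - <<'E'
from rel import *
rel('w3',[[357,292],[452,292]],[[375,242],[447,242]],86,-.127)
rel('w13',[[357,297],[452,297]],[[361,230],[428,230],[330,259],[462,259]],111.8,-.136)
P=np.load('pics/w13.npy',allow_pickle=True).item();im=cv2.imread('pics/w13_raw.png')
# refine edges: row profile of blue mask
h=cv2.cvtColor(im,cv2.COLOR_BGR2HSV);m=((h[...,0]>95)&(h[...,0]<130)&(h[...,1]>90)&(h[...,2]>60))
for r in(166,170,174,185,190,195): k=np.where(m[r,200:350])[0]+200;print(r,k.min(),k.max())
for c in(262,275,290): k=np.where(m[150:230,c])[0]+150;print(c,k.min())
# predicted seen cut region from foam fit
for ff in([500.7,-373.7,-.127],[499.0,-373.1,-.130]):
    a=tf([('p',np.c_[T(2.5)+[-80,0],np.full(8,z)]) for z in(18.,30.)],ff[0],ff[1],0,ff[2])
    mm=(render(P,a[:1],1)&render(P,a[1:],1))>0
    print(ff,[(np.where(mm[r])[0].min(),np.where(mm[r])[0].max()) for r in(174,190)],np.where(mm[:,275])[0].min(),np.where(mm[:,240])[0].min(), 'obs',np.where(m[150:230,240])[0].min()+150)
E
```

```text
[[ 23.   17.7]
 [ 23.  -17. ]] [[ 26.7  14.6]
 [ 26.7 -19.9]] [[ 23.7  15.4]
 [ 23.7 -21. ]]
[[ 21.1  16.8]
 [ 21.1 -18.1]] [[ 27.   22. ]
 [ 27.  -13.4]
 [ 11.1  39.2]
 [ 11.1 -32. ]] [[ 24.4  23.1]
 [ 24.4 -14. ]
 [  7.8  41. ]
 [  7.7 -33.5]]
166 252 297
170 252 297
174 253 297
185 230 321
190 230 321
195 230 321
262 161
275 161
290 161
[500.7, -373.7, -0.127] [(np.int64(249), np.int64(301)), (np.int64(227), np.int64(324))] 160 181 obs 182
[499.0, -373.1, -0.13] [(np.int64(249), np.int64(300)), (np.int64(226), np.int64(324))] 162 183 obs 182
```

Call:
jog_arm:
  increments: [2,0.33,-0.42,3,0,0,-0.5,2,0.33,-0.42,6,0,0,-0.5,2,0.33,-0.42,7.5,0,0,-0.5,2,0.33,-0.42,8.0,0,0,-0.5,2,0.33,-0.42,8.3,0,0,-0.5,2,0.33,-0.42,8.6,0,0,-0.5,2,0.33,-0.42,8.7,0,0,-0.5,2,0.33,-0.42,8.7,0,0,-0.5]

```text
clock: 30.95
eef_pos: [432.6, -359.3, 66.8]
tool_rot: [-3.14, 0.001, -0.117]
force: [-9.5, 8.1, 36.3]
width: 29.1
gripper_force: 64.9
```

Call:
jog_arm:
  increments: [2,0,0,-1.5,0,0,0,2,0,0,-3,0,0,0,2,0,0.4,-3,0,0,0,2,0,0.4,-3,0,0,0,2,0,0.4,-3,0,0,0,2,0,0.4,-3,0,0,0,2,0,0.4,-3,0,0,0,2,0,0.4,-3,0,0,0,2,0,0.4,-3,0,0,0]

```text
clock: 31.85
eef_pos: [432.4, -365.6, 91.5]
tool_rot: [-3.141, 0.0, -0.119]
force: [0.9, 0.3, -2.2]
width: 29.1
gripper_force: 60.4
```

```bash
python3 - <<'E'
from fit import *
s=ctrl.read_state();print(s['eef_pos'],s['tool_rot'],s['width'],abs(s['qd']).max())
P,_=shot('wrist','w14');im=cv2.imread('pics/w14_raw.png')
z=s['eef_pos'][2]-37
h=cv2.cvtColor(im,cv2.COLOR_BGR2HSV);m=((h[...,0]>95)&(h[...,0]<130)&(h[...,1]>90)&(h[...,2]>60))
g=((h[...,1]<60)&(h[...,2]>75))
for c in(240,275,282,290,320):
    k=np.where(m[140:230,c])[0]+140; q=np.where(g[140:260,c])[0]+140;print(c,'blue',k[:1],k[-1:],'grey',q[:1])
for r in range(150,245,8):
    k=np.where(m[r,200:360])[0]+200;q=np.where(g[r,200:360])[0]+200
    print(r,'blue',k[:1],k[-1:],'grey',q[:1],q[-1:])
print(fit_foam2(P,im,[500.8,-373.7,-.127],(0,)))
d=np.array([np.cos(-.127),np.sin(-.127)]);t=np.array([501,-373.7])-80*d+9.3*d;go(t[0],t[1],55,-.127)
E
```

```text
[ 432.35730949 -365.60839445   91.5401844 ] [-3.14128147e+00  3.62145519e-04 -1.18683771e-01] 29.103980034792897 0.003433212893097265
240 blue [140] [229] grey [234]
275 blue [140] [206] grey [207]
282 blue [140] [206] grey [207]
290 blue [140] [206] grey [207]
320 blue [140] [229] grey [234]
150 blue [225] [344] grey [] []
158 blue [226] [343] grey [] []
166 blue [] [] grey [] []
174 blue [] [] grey [] []
182 blue [] [] grey [] []
190 blue [257] [311] grey [] []
198 blue [257] [312] grey [] []
206 blue [257] [312] grey [] []
214 blue [] [] grey [249] [317]
222 blue [228] [340] grey [250] [316]
230 blue [229] [339] grey [250] [315]
238 blue [] [] grey [216] [350]
(array([ 4.98177793e+02, -3.74500317e+02, -1.10243587e-01]), np.float64(0.12885131932374783))
inc [-0.17 -0.07  3.66  0.48] q7 -1.11 t 31.9
```

```bash
python3 - <<'E'
from rel import *
im=cv2.imread('pics/w14_raw.png');h=cv2.cvtColor(im,cv2.COLOR_BGR2HSV);m=((h[...,0]>95)&(h[...,0]<130)&(h[...,1]>90)&(h[...,2]>60))
k=np.where(m[166:206,284])[0]+166;r1=k[0];k=np.where(m[166:233,240])[0]+166;r2=k[0];print(r1,r2)
f=1/.7
rel('w14',np.array([[249,206.5],[317.5,206.5],[216,233.5],[350.5,233.5]])*f,np.array([[256.5,r1-.5],[312.5,r1-.5],[228.5,r2-.5],[340,r2-.5]])*f,54.5,-.119)
E
```

```text
190 215
[[ 21.9  17.9]
 [ 21.9 -18. ]
 [  6.4  36.2]
 [  6.4 -36.4]] [[ 21.9  16.1]
 [ 21.9 -17.8]
 [  5.7  34. ]
 [  5.7 -35.4]] [[ 18.3  17.1]
 [ 18.3 -18.8]
 [  1.1  36. ]
 [  1.1 -37.5]]
```

Call:
jog_arm:
  increments: [2,-0.28,0.06,0,0,0,0.4,2,-0.28,0.06,1,0,0,0.4,2,-0.28,0.06,2,0,0,0.4,2,-0.28,0.06,2.3,0,0,0.4,2,-0.28,0.06,2.6,0,0,0.4,2,-0.28,0.06,2.9,0,0,0.4,2,-0.28,0.06,3.0,0,0,0.4,2,-0.28,0.06,3.0,0,0,0.4]

```text
clock: 32.7
eef_pos: [429.6, -366.0, 61.8]
tool_rot: [-3.142, -0.0, -0.126]
force: [-0.1, -0.6, -2.5]
width: 28.9
gripper_force: 60.4
```

In the cutout, free of contact; press home, release, and rise.

Call:
jog_arm:
  increments: [2,0,0,0.3,0,0,0,2,0,0,0.5,0,0,0,2,0,0,0.7,0,0,0,2,0,0,0.8,0,0,0,2,0,0,0.8,0,0,0,5,0,0,0.75,0,0,0,8.5,0,0,0.75,0,0,0,8.5,0,0,0.75,0,0,0,8.5,0,0,0.75,0,0,0,8.5,0,0,0.75,0,0,0,8.5,0,0,0,0,0,0,8.5,0,0,-3,0,0,0,8.5,0,0,-6,0,0,0,8.5,0,0,-10,0,0,0,8.5,0,0,-14,0,0,0,8.5,0,0,-17,0,0,0,8.5,0,0,-17,0,0,0,8.5,0,0,-17,0,0,0,8.5,0,0,-17,0,0,0]

```text
clock: 34.6
eef_pos: [428.8, -365.4, 230.9]
tool_rot: [-3.14, 0.002, -0.126]
force: [-0.5, -0.5, -0.1]
width: 84.9
gripper_force: 0.0
```

```bash
python3 - <<'E'
from fit import *
s=ctrl.read_state();print(s['eef_pos'],s['tool_rot'],s['width'])
P,_=shot('wrist','w15')
PT,_=shot('top','t15');im=cv2.imread('pics/t15_raw.png')
print(fit_br(PT,im,[629.4,-7.3,.04]))
go(637.4,-5,130,0.04)
E
```

```text
[ 428.8327152  -365.41840922  230.89563673] [-3.14049202e+00  1.81763911e-03 -1.25669067e-01] 84.91031534309211
(array([ 6.28989568e+02, -6.91152083e+00,  4.98922991e-02]), np.float64(0.05742821473158555))
inc [ 16.17 -38.37  10.05  -9.49] q7 -1.09 t 34.7
```

Call:
jog_arm:
  increments: [8.5,5,-12,0,0,0,-3,8.5,16.2,-38.4,0,0,0,-9.5,8.5,16.2,-38.4,0,0,0,-9.5,8.5,16.2,-38.4,0,0,0,-9.5,8.5,16.2,-38.4,0,0,0,-9.5,8.5,16.2,-38.4,0,0,0,-9.5,8.5,16.2,-38.4,0,0,0,-9.5,8.5,16.2,-38.4,0,0,0,-9.5,8.5,16.2,-38.4,4,0,0,-9.5,8.5,16.2,-38.4,8,0,0,-9.5,8.5,16.2,-38.4,10,0,0,-9.5,8.5,16.2,-38.4,10,0,0,-9.5,8.5,16.2,-38.4,10,0,0,-9.5,8.5,16.2,-38.4,10,0,0,-9.5]

```text
clock: 36.1
eef_pos: [639.5, -5.5, 133.2]
tool_rot: [-3.142, -0.002, 0.04]
force: [0.4, 0.5, 1.3]
width: 85.1
gripper_force: 0.0
```

```bash
python3 - <<'E'
from fit import *
s=ctrl.read_state();print(s['eef_pos'],s['tool_rot'],abs(s['qd']).max())
P,_=shot('wrist','w16');im=cv2.imread('pics/w16_raw.png')
x,e=fit_br(P,im,[629.4,-5.3,.04]);print(x,e)
go(x[0]+8*np.cos(x[2]),x[1]+8*np.sin(x[2]),36.5,x[2])
E
```

```text
[639.53958681  -5.47468164 133.15362667] [-3.14152915e+00 -2.47136524e-03  3.96992905e-02] 0.012192033325500111
[ 6.29343528e+02 -5.29288372e+00  4.14970432e-02] 0.07405265795458926
inc [-0.23 -0.06  9.69 -0.11] q7 -1.67 t 36.15
```

Call:
jog_arm:
  increments: [8.5,-0.2,-0.05,4,0,0,0,8.5,-0.2,-0.05,8,0,0,0,8.5,-0.2,-0.05,9.6,0,0,0,8.5,-0.2,-0.05,9.6,0,0,0,5,-0.2,-0.05,9.6,0,0,0,4,-0.2,-0.05,9.6,0,0,0,2,-0.2,-0.05,9.6,0,0,0,2,-0.2,-0.05,9.6,0,0,0,2,-0.2,-0.05,9.6,0,0,0,2,-0.2,-0.05,9.6,0,0,0,2,-0.2,-0.05,9.6,0,0,0,2,-0.2,-0.05,9.6,0,0,0]

```text
clock: 37.35
eef_pos: [637.5, -5.1, 37.4]
tool_rot: [3.141, -0.002, 0.04]
force: [-0.2, -1.3, 6.4]
width: 28.6
gripper_force: 59.3
```

```bash
python3 - <<'E'
from fit import *
s=ctrl.read_state();print(s['eef_pos'])
w=-.127;d=np.array([np.cos(w),np.sin(w)]);t=np.array([500.,-373.7])+8.*d; go(t[0],t[1],150,w)
E
```

```text
[637.53017154  -5.10684729  37.37711455]
inc [-14.42  36.41 -11.26   9.56] q7 -1.69 t 37.35
```

Call:
jog_arm:
  increments: [2,0,0,-4,0,0,0,2,0,0,-8,0,0,0,2,0,0,-11.3,0,0,0,2,-2,5,-11.3,0,0,1,2,-4,10,-11.3,0,0,3,2,-6,15,-11.3,0,0,5,2,-8,20,-11.3,0,0,7,2,-10,25,-11.3,0,0,8,2,-12,30,-11.3,0,0,9.5,2,-13.5,34,-11.3,0,0,9.5,2,-14.4,36.4,-11.3,0,0,9.5,2,-14.4,36.4,-9,0,0,9.5,2,-14.4,36.4,-6,0,0,9.5,2,-14.4,36.4,-5.5,0,0,9.5,2,-14.4,36.4,-5.5,0,0,9.5,2,-14.4,36.4,-5.5,0,0,9.5,2,-14.4,36.4,-5.5,0,0,9.5,2,-14.4,36.4,-5.5,0,0,9.5]

```text
clock: 39.15
eef_pos: [508.0, -374.7, 92.1]
tool_rot: [3.141, -0.002, -0.125]
force: [0.1, 0.8, -3.5]
width: 29.0
gripper_force: 60.3
```

```bash
python3 - <<'E'
from rel import *
s=ctrl.read_state();print(s['eef_pos'],s['tool_rot'],s['width'],abs(s['qd']).max())
P,_=shot('wrist','w17');im=cv2.imread('pics/w17_raw.png')
h=cv2.cvtColor(im,cv2.COLOR_BGR2HSV);m=((h[...,0]>95)&(h[...,0]<130)&(h[...,1]>90)&(h[...,2]>60));g=((h[...,1]<60)&(h[...,2]>75))
for c in(240,275,284,290,320):
    k=np.where(m[120:235,c])[0]+120; q=np.where(g[170:260,c])[0]+170;print(c,'blue',k[:1],k[-1:],'grey',q[:1])
for r in range(150,245,6):
    k=np.where(m[r,200:360])[0]+200;q=np.where(g[r,200:360])[0]+200
    print(r,'blue',k[:1],k[-1:],'grey',q[:1],q[-1:])
E
```

```text
[ 507.9633312  -374.68241472   92.12709466] [ 3.14051294e+00 -1.93554089e-03 -1.25271293e-01] 29.007277187208057 0.004964840756302698
240 blue [209] [229] grey [230]
275 blue [184] [202] grey [203]
284 blue [184] [202] grey [203]
290 blue [184] [202] grey [203]
320 blue [209] [229] grey [230]
150 blue [] [] grey [221] [347]
156 blue [] [] grey [] []
162 blue [] [] grey [] []
168 blue [] [] grey [] []
174 blue [] [] grey [] []
180 blue [] [] grey [] []
186 blue [257] [313] grey [] []
192 blue [257] [312] grey [] []
198 blue [257] [312] grey [] []
204 blue [] [] grey [251] [315]
210 blue [229] [341] grey [249] [316]
216 blue [229] [341] grey [249] [316]
222 blue [229] [340] grey [250] [316]
228 blue [229] [340] grey [250] [316]
234 blue [] [] grey [216] [351]
240 blue [] [] grey [216] [350]
```

```bash
python3 - <<'E'
from rel import *
f=1/.7
rel('w17',np.array([[249,202.5],[316.5,202.5],[216,229.5],[350.5,229.5]])*f,np.array([[256.5,183.5],[313,183.5],[228.5,208.5],[341.5,208.5]])*f,55.1,-.125)
E
```

```text
[[ 24.5  17.6]
 [ 24.5 -17.6]
 [  9.2  35.9]
 [  9.1 -36.5]] [[ 26.   15.9]
 [ 26.  -18.3]
 [  9.9  33.6]
 [  9.9 -36.4]] [[ 22.6  16.8]
 [ 22.6 -19.4]
 [  5.6  35.6]
 [  5.6 -38.6]]
```

Call:
jog_arm:
  increments: [2,-0.14,0.11,0,0,0,0,2,-0.14,0.11,1,0,0,0,2,-0.14,0.11,2,0,0,0,2,-0.14,0.11,2.3,0,0,0,2,-0.14,0.11,2.6,0,0,0,2,-0.14,0.11,2.9,0,0,0,2,-0.14,0.11,3.0,0,0,0,2,-0.14,0.11,3.0,0,0,0]

```text
clock: 40.0
eef_pos: [509.0, -375.5, 63.8]
tool_rot: [3.14, -0.006, -0.125]
force: [1.2, 0.9, 16.6]
width: 29.0
gripper_force: 62.7
```

Call:
jog_arm:
  increments: [2,0,0,-0.5,0,0,0,2,0.22,0.04,-1,0,0,0,2,0.22,0.04,-1,0,0,0,2,0.22,0.04,-1,0,0,0,2,0.22,0.04,-0.6,0,0,0,2,0.22,0.04,-0.3,0,0,0,2,0.22,0.04,0,0,0,0,2,0.22,0.04,0,0,0,0,2,0.22,0.04,0,0,0,0]

```text
clock: 40.9
eef_pos: [509.6, -376.2, 62.4]
tool_rot: [3.141, -0.003, -0.125]
force: [1.5, 1.4, 9.5]
width: 29.1
gripper_force: 62.0
```

Call:
jog_arm:
  increments: [2,0,0,-1.5,0,0,0,2,0,0,-3,0,0,0,2,0,0,-3,0,0,0,2,0,0,-3,0,0,0,2,0,0,-3,0,0,0,2,0,0,-3,0,0,0]

```text
clock: 41.5
eef_pos: [507.2, -375.7, 90.2]
tool_rot: [-3.141, 0.001, -0.126]
force: [0.7, 1.1, -2.5]
width: 28.8
gripper_force: 60.6
```

```bash
python3 - <<'E'
from rel import *
s=ctrl.read_state();print(s['eef_pos'],s['tool_rot'],s['width'],abs(s['qd']).max())
P,_=shot('wrist','w18',crop=(140,100,420,310));im=cv2.imread('pics/w18_raw.png')
h=cv2.cvtColor(im,cv2.COLOR_BGR2HSV);m=((h[...,0]>95)&(h[...,0]<130)&(h[...,1]>90)&(h[...,2]>60));g=((h[...,1]<60)&(h[...,2]>75))
for c in(240,275,284,290,320):
    k=np.where(m[160:235,c])[0]+160; q=np.where(g[170:260,c])[0]+170;print(c,'blue',k[:1],k[-1:],'grey',q[:1])
for r in range(186,245,6):
    k=np.where(m[r,200:360])[0]+200;q=np.where(g[r,200:360])[0]+200
    print(r,'blue',k[:1],k[-1:],'grey',q[:1],q[-1:])
E
```

```text
[ 507.22950848 -375.71939491   90.15007078] [-3.14098546e+00  1.18565803e-03 -1.25777969e-01] 28.81164443867588 0.002342401250084468
240 blue [209] [234] grey [241]
275 blue [184] [212] grey [213]
284 blue [184] [212] grey [214]
290 blue [184] [212] grey [214]
320 blue [209] [234] grey [242]
186 blue [255] [311] grey [] []
192 blue [255] [311] grey [] []
198 blue [255] [311] grey [] []
204 blue [255] [311] grey [] []
210 blue [226] [340] grey [] []
216 blue [227] [340] grey [250] [315]
222 blue [227] [339] grey [250] [316]
228 blue [227] [339] grey [250] [315]
234 blue [228] [339] grey [250] [315]
240 blue [228] [249] grey [250] [332]
```

View pics/w18.png

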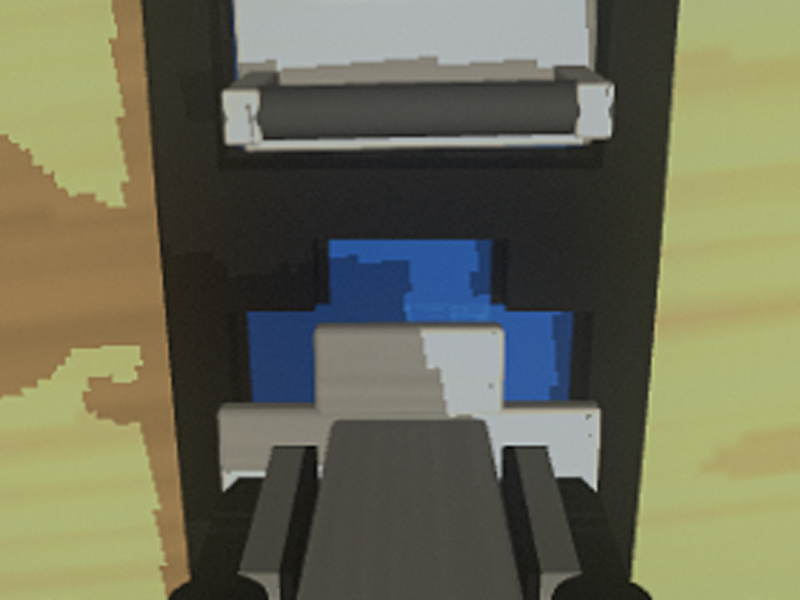

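```bash
python3 - <<'E'
from rel import *
for n in('w14','w17','w18'):
    im=cv2.imread(f'pics/{n}_raw.png').astype(int).sum(2)//3
    print(n,[int(v) for v in im[196:350:2,284]])
    for r in(250,280,310): 
        print(r,[int(v) for v in im[r,225:345:2]])
E
```

```text
w14 [98, 97, 99, 99, 97, 95, 81, 164, 165, 163, 130, 132, 130, 130, 130, 125, 129, 130, 132, 128, 128, 127, 121, 82, 82, 83, 82, 82, 83, 82, 81, 81, 82, 80, 82, 79, 80, 80, 80, 80, 80, 81, 80, 79, 80, 79, 80, 81, 81, 80, 82, 79, 80, 79, 80, 80, 80, 79, 80, 81, 82, 80, 82, 81, 81, 104, 123, 130, 131, 130, 128, 130, 131, 123, 155, 148, 145]
250 [128, 130, 130, 129, 130, 131, 129, 130, 129, 130, 130, 128, 129, 129, 134, 79, 81, 80, 78, 81, 80, 78, 79, 83, 79, 81, 79, 81, 80, 82, 81, 80, 78, 82, 83, 81, 80, 80, 80, 81, 82, 80, 83, 119, 184, 181, 180, 181, 181, 182, 182, 182, 181, 181, 182, 182, 181, 181, 181, 181]
280 [38, 37, 70, 67, 68, 67, 67, 69, 56, 29, 28, 29, 31, 82, 79, 79, 77, 79, 79, 79, 78, 78, 81, 78, 78, 79, 80, 80, 80, 79, 80, 81, 79, 78, 82, 80, 79, 80, 78, 80, 80, 80, 82, 81, 80, 76, 35, 29, 34, 32, 63, 68, 67, 69, 68, 68, 73, 40, 37, 43]
310 [27, 29, 27, 30, 23, 39, 41, 33, 33, 22, 67, 80, 81, 78, 79, 79, 80, 79, 80, 78, 81, 81, 80, 81, 79, 79, 82, 82, 81, 79, 80, 79, 81, 80, 81, 81, 81, 80, 79, 78, 79, 81, 80, 79, 81, 81, 80, 77, 46, 25, 35, 34, 45, 40, 28, 31, 32, 28, 
[... 1516 characters left out ...]
8, 129, 129, 105, 72, 72, 71, 71, 71, 70, 71, 73, 71, 71, 72, 72, 72, 72, 74, 72, 72, 75, 74, 73, 72, 71, 72, 73, 74, 73, 72, 164, 178, 176, 176, 175, 177, 176, 176, 177, 177, 176, 176, 177, 177, 177, 179, 176]
280 [38, 35, 66, 64, 64, 65, 64, 63, 55, 26, 27, 24, 43, 72, 69, 69, 68, 70, 71, 69, 70, 73, 72, 70, 71, 69, 71, 73, 71, 71, 73, 71, 72, 71, 72, 71, 71, 71, 70, 70, 71, 72, 72, 72, 72, 69, 37, 29, 29, 29, 61, 65, 65, 65, 65, 66, 68, 35, 39, 38]
310 [26, 25, 25, 26, 22, 39, 39, 30, 31, 37, 73, 69, 68, 70, 71, 69, 72, 71, 70, 71, 74, 72, 71, 70, 69, 71, 72, 73, 73, 71, 71, 70, 71, 72, 70, 72, 71, 71, 70, 70, 69, 71, 68, 71, 71, 70, 72, 70, 69, 39, 34, 33, 41, 39, 26, 27, 25, 26, 26, 28]
```

```bash
cat > tilt.py <<'E'
from fit import *
from scipy.optimize import least_squares
from scipy.spatial.transform import Rotation as Ro
pts=np.array([[30,0,6],[12,0,6],[12,0,78],[4,0,78.]])
def solve(n,rows,w):
    P=np.load(f'pics/{n}.npy',allow_pickle=True).item();E=np.array(P['extrinsics']);cam=-E[:3,:3].T@E[:3,3]
    R=Ro.from_euler('z',w)
    tcp=cam-R.apply([83.6,1.08,142.9])   # tool down
    def f(q):
        X=R.apply(Ro.from_euler('y',q[2]).apply(pts-[8,0,56])+[q[0],0,q[1]])+tcp
        return w2p(P,X)[:,1]-rows
    r=least_squares(f,[0,19.,0.],x_scale=[1,1,.02]);q=r.x
    foot=Ro.from_euler('y',q[2]).apply(np.array([[-30,0,0],[30,0,0],[0,0,0.]])-[8,0,56])+[q[0],0,q[1]]
    print(n,'tcp',tcp.round(1),'tab pt dx,dz,pitch',q.round(3),'res',r.fun.round(1),'foot rear/nose/centre rel tcp',foot[:,[0,2]].round(1).tolist())
    return tcp,q
if __name__=='__main__':
    solve('w14',np.array([208.5,241.5,326,342]),-.119)
    solve('w17',np.array([205.5,237.,319.5,337.5]),-.125)
    solve('w18',np.array([215.5,247.5,316,335]),-.126)
    for n,r in(('w14',189.5),('w17',183.5),('w18',183.5)):
        P=np.load(f'pics/{n}.npy',allow_pickle=True).item();print(n,p2w(P,[[284,r]],30))
E
python3 tilt.py
```

```text
w14 tcp [ 431.9 -365.6   91.5] tab pt dx,dz,pitch [-2.391e+00  1.757e+01  7.000e-03] res [ 1.  -1.1 -0.9  1. ] foot rear/nose/centre rel tcp [[-40.8, -38.2], [19.2, -38.6], [-10.8, -38.4]]
w17 tcp [ 507.2 -374.4   92.3] tab pt dx,dz,pitch [2.6400e-01 1.7386e+01 9.0000e-03] res [ 0.1 -0.1 -0.1  0.1] foot rear/nose/centre rel tcp [[-38.3, -38.3], [21.7, -38.8], [-8.3, -38.5]]
w18 tcp [ 506.9 -375.7   90. ] tab pt dx,dz,pitch [-1.812 16.76   0.113] res [ 0.3 -0.3 -0.2  0.3] foot rear/nose/centre rel tcp [[-45.9, -34.6], [13.7, -41.4], [-16.1, -38.0]]
w14 [[ 453.32746208 -367.59936784   30.        ]]
w17 [[ 532.61413381 -377.32864825   30.        ]]
w18 [[ 532.28235727 -378.33255057   30.        ]]
```

Call:
jog_arm:
  increments: [2,0.46,-0.02,0,0,3.5,0,2,0.46,-0.02,0,0,6.5,0,2,0.46,-0.02,0,0,6.5,0,2,0.46,-0.02,0,0,6.5,0,2,0.46,-0.02,0,0,6.5,0,2,0.46,-0.02,0,0,6.5,0]

```text
clock: 42.15
eef_pos: [513.1, -376.2, 90.8]
tool_rot: [3.142, -0.114, -0.125]
force: [0.4, 1.2, -1.5]
width: 29.0
gripper_force: 60.6
```

```bash
python3 - <<'E'
from fit import *
s=ctrl.read_state();print(s['eef_pos'],s['tool_rot'],s['width'],abs(s['qd']).max())
P,_=shot('wrist','w19');im=cv2.imread('pics/w19_raw.png')
i=im.astype(int).sum(2)//3
print([int(v) for v in i[170:350:2,284]])
h=cv2.cvtColor(im,cv2.COLOR_BGR2HSV);m=((h[...,0]>95)&(h[...,0]<130)&(h[...,1]>90)&(h[...,2]>60));g=((h[...,1]<60)&(h[...,2]>75))
for c in(240,284,320):
    k=np.where(m[150:235,c])[0]+150; q=np.where(g[150:260,c])[0]+150;print(c,'blue',k[:1],k[-1:],'grey',q[:1])
for r in range(150,245,8):
    k=np.where(m[r,200:360])[0]+200;q=np.where(g[r,200:360])[0]+200
    print(r,'blue',k[:1],k[-1:],'grey',q[:1],q[-1:])
E
```

```text
[ 513.1141047  -376.19959945   90.80330491] [ 3.14157934 -0.11357864 -0.12502271] 29.025859869947897 0.00555099460093567
[176, 76, 45, 36, 34, 41, 43, 42, 42, 41, 40, 42, 41, 43, 41, 41, 33, 99, 98, 98, 96, 83, 106, 168, 175, 173, 175, 174, 174, 178, 125, 122, 125, 127, 128, 124, 126, 120, 117, 72, 75, 74, 75, 74, 76, 74, 73, 74, 75, 76, 74, 73, 72, 74, 72, 74, 73, 73, 71, 74, 73, 72, 73, 73, 72, 71, 73, 74, 73, 73, 73, 71, 72, 89, 112, 123, 128, 126, 125, 125, 126, 128, 114, 160, 172, 175, 81, 71, 72, 70]
240 blue [228] [234] grey [157]
284 blue [203] [212] grey [154]
320 blue [228] [234] grey [155]
150 blue [] [] grey [221] [351]
158 blue [] [] grey [222] [351]
166 blue [] [] grey [222] [344]
174 blue [] [] grey [] []
182 blue [] [] grey [] []
190 blue [] [] grey [] []
198 blue [] [] grey [] []
206 blue [256] [311] grey [] []
214 blue [] [] grey [251] [314]
222 blue [] [] grey [250] [316]
230 blue [228] [339] grey [250] [315]
238 blue [228] [339] grey [250] [315]
```

```bash
python3 - <<'E'
from tilt import *
P=np.load('pics/w19.npy',allow_pickle=True).item();w=-.125;R=Ro.from_euler('z',w);d=R.apply([1,0,0])[:2]
base=np.array([502.,-374.5,50.])
def f(q): return w2p(P,R.apply(Ro.from_euler('y',q[2]).apply(pts)+[q[0],0,q[1]])+base)[:,1]-[214.5,247,316.5,334]
r=least_squares(f,[0,0,0],x_scale=[1,1,.02]);q=r.x;print(q,r.fun)
c=base+R.apply([q[0],0,q[1]]);print('bracket origin',c)
k=p2w(P,[[256,202.5],[311.5,202.5],[228,227.5],[339.5,227.5]],30)
L=lambda p:(np.c_[(p[:,:2]-base[:2])@d,(p[:,:2]-base[:2])@[-d[1],d[0]]]).round(1)
print('cut front',L(k),'centre x',L(k)[0,0]-32.5,L(k)[2,0]-16.5,'bracket x',q[0])
print('z18 lateral',L(p2w(P,[[256,202.5],[311.5,202.5],[228,227.5],[339.5,227.5]],18)))
print('bracket lat',L(p2w(P,[[250,220],[315.5,220]],c[2]+6)))
E
```

```text
[-0.80676608 -1.3653459  -0.01806533] [ 0.74905562 -0.8066795  -0.68716631  0.73117533]
bracket origin [ 501.19952858 -374.39941665   48.6346541 ]
cut front [[ 30.7  17.4]
 [ 30.7 -16.8]
 [ 14.6  35.3]
 [ 14.6 -34.7]] centre x -1.8000000000000007 -1.9000000000000004 bracket x -0.8067660772891361
z18 lateral [[ 28.   18.4]
 [ 28.  -17.8]
 [ 11.   37.3]
 [ 11.  -36.7]]
bracket lat [[ 26.2  19. ]
 [ 26.2 -17.2]]
```

Call:
jog_arm:
  increments: [2,-0.19,0.06,0.98,0,0,0,2,-0.26,0.06,1.58,0,0,0,2,-0.28,0.06,1.78,0,0,0,2,-0.31,0.06,1.98,0,0,0,2,-0.33,0.06,2.18,0,0,0,2,-0.35,0.06,2.33,0,0,0,2,-0.36,0.06,2.48,0,0,0,2,-0.36,0.06,2.48,0,0,0]

```text
clock: 43.0
eef_pos: [511.5, -376.8, 65.7]
tool_rot: [-3.142, -0.113, -0.126]
force: [-0.7, -0.7, -2.1]
width: 29.1
gripper_force: 60.6
```

Call:
jog_arm:
  increments: [2,-0.03,0,0.3,0,0,0,2,-0.06,0,0.5,0,0,0,2,-0.08,0,0.7,0,0,0,2,-0.09,0,0.8,0,0,0,2,-0.09,0,0.8,0,0,0]

```text
clock: 43.5
eef_pos: [511.4, -376.7, 57.5]
tool_rot: [-3.141, -0.113, -0.126]
force: [-1.0, 1.1, -3.0]
width: 28.9
gripper_force: 60.6
```

Call:
jog_arm:
  increments: [2,-0.01,0,0.1,0,0,0,2,-0.02,0,0.15,0,0,0,2,-0.02,0,0.2,0,0,0,2,-0.02,0,0.2,0,0,0,5,-0.02,0,0.2,0,0,0,8.5,-0.02,0,0.2,0,0,0,8.5,-0.02,0,0.2,0,0,0,8.5,-0.02,0,0.2,0,0,0,8.5,-0.02,0,0.2,0,0,0,8.5,0,0,-2,0,0,0,8.5,0,0,-6,0,0,0,8.5,0,0,-10,0,0,0,8.5,2,0,-14,0,-6.5,0,8.5,4,0,-16,0,-6.5,0,8.5,4,0,-16,0,-6.5,0,8.5,4,0,-16,0,-6.5,0,8.5,4,0,-16,0,-6.5,0,8.5,4,0,-16,0,-6.5,0]

```text
clock: 45.3
eef_pos: [531.2, -379.5, 219.7]
tool_rot: [-3.141, 0.003, -0.127]
force: [0.2, 0.2, 0.3]
width: 85.0
gripper_force: 0.0
```

```bash
python3 - <<'E'
from fit import *
s=ctrl.read_state();print(s['eef_pos'],s['tool_rot'],abs(s['qd']).max(),s['clock'])
P,_=shot('wrist','w20',crop=(120,0,560,330));im=cv2.imread('pics/w20_raw.png')
def fit_seat(x0,z):
    h=cv2.cvtColor(im,cv2.COLOR_BGR2HSV);m=up(((h[...,1]<60)&(h[...,2]>58))*255)>127
    v=np.zeros(m.shape,np.uint8);g=tf([('p',np.array([[a,b,zz] for a in(-36,38) for b in(-42,42) for zz in(30.,98.)]))],x0[0],x0[1],0,x0[2])[0][1]
    cv2.fillPoly(v,[cv2.convexHull((w2p(P,g)*2).astype(np.float32)).astype(np.int32)],1);v=v>0
    return best(lambda q:iou(render(P,tf(BR,q[0],q[1],z,q[2]))>0,m,v),x0,[4,4,.06])
d=np.array([np.cos(-.127),np.sin(-.127)])
for k in(-80,0,80):
    c=np.array([500.5,-373.8])+k*d
    for z in(18,22,28):
        q,e=fit_seat([*c,-.127],z);print(k,z,c.round(1),q.round(2),round(e,3))
E
```

```text
[ 531.17522287 -379.49142392  219.72486162] [-3.14054117e+00  3.09614821e-03 -1.26742333e-01] 0.007486891414435506 45.3
-80 18 [ 421.1 -363.7] [ 4.1880e+02 -3.6329e+02 -1.2000e-01] 0.089
-80 22 [ 421.1 -363.7] [ 4.2081e+02 -3.6347e+02 -1.1000e-01] 0.108
-80 28 [ 421.1 -363.7] [ 4.2288e+02 -3.6429e+02 -1.3000e-01] 0.141
0 18 [ 500.5 -373.8] [ 5.0178e+02 -3.7449e+02 -1.2000e-01] 0.31
0 22 [ 500.5 -373.8] [ 5.0225e+02 -3.7430e+02 -1.3000e-01] 0.318
0 28 [ 500.5 -373.8] [ 5.0507e+02 -3.7476e+02 -1.4000e-01] 0.337
80 18 [ 579.9 -383.9] [ 5.8000e+02 -3.8455e+02 -1.1000e-01] 0.154
80 22 [ 579.9 -383.9] [ 5.8042e+02 -3.8468e+02 -1.1000e-01] 0.163
80 28 [ 579.9 -383.9] [ 5.8127e+02 -3.8479e+02 -1.0000e-01] 0.19
```

View pics/w20.png

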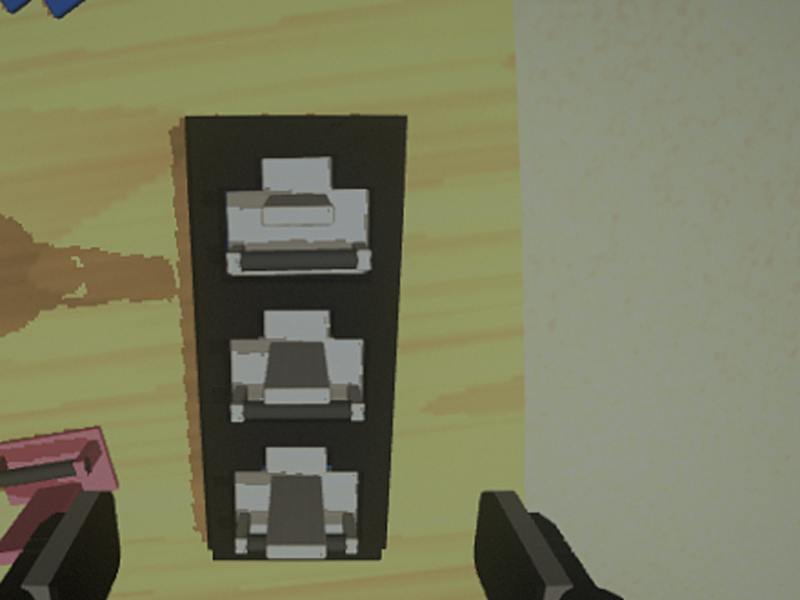

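```bash
python3 - <<'E'
from fit import *
from scipy.spatial.transform import Rotation as Ro
im=cv2.imread('pics/w20_raw.png');P=np.load('pics/w20.npy',allow_pickle=True).item()
i=im.astype(int).sum(2)//3
sc=330/600
for c in (120+int(297*sc),): print('col',c,[int(v) for v in i[80:320:2,c]])
d=np.array([np.cos(-.127),np.sin(-.127)])
def rows(cx,cy,z,p=0):
    X=Ro.from_euler('y',p).apply(np.array([[30,0,6],[12,0,6],[12,0,78],[4,0,78],[-30,28,6],[-30,-28,6]]))
    return w2p(P,Ro.from_euler('z',-.127).apply(X)+[cx,cy,z])[:,1].round(1)
for c in((580,-384.5),(501.8,-374.5),(419,-363.3)): print(c,rows(*c,18),rows(*c,24),rows(*c,18,.05))
# hooks: fit in t11 / w11
for n,st in(('w11',None),):
    im=cv2.imread(f'pics/{n}_raw.png');P=np.load(f'pics/{n}.npy',allow_pickle=True).item()
    g=im.astype(int).sum(2)/3
    for c0 in([478,430],[478,365]):
        def cost(q):
            m=render(P,tf(HK,q[0],q[1],4,q[2]),1);r=cv2.dilate(m,np.ones((9,9)))-m
            return -(g[m>0].mean()-g[r>0].mean())
        b=min((best(cost,[c0[0],c0[1]+dy,.02],[5,5,.08]) for dy in(-12,0,12)),key=lambda t:t[1]);print('hook',b[0].round(2),b[1])
E
```

```text
col 283 [37, 37, 36, 42, 146, 146, 147, 145, 147, 143, 146, 145, 146, 97, 65, 67, 63, 144, 146, 145, 147, 143, 130, 147, 146, 149, 103, 105, 107, 43, 56, 60, 59, 54, 78, 98, 32, 27, 32, 35, 32, 34, 34, 33, 34, 63, 149, 146, 146, 145, 144, 148, 146, 146, 69, 64, 64, 66, 67, 65, 66, 65, 65, 66, 66, 66, 61, 138, 147, 147, 147, 75, 53, 59, 58, 36, 31, 36, 33, 33, 34, 35, 30, 130, 148, 146, 146, 143, 146, 145, 101, 63, 64, 66, 66, 66, 68, 68, 66, 66, 67, 66, 67, 67, 67, 67, 68, 67, 68, 65, 128, 147, 147, 148, 88, 130, 129, 131, 128, 130]
(580, -384.5) [ 86.4 106.3 112.9 123.8 150.7 150.7] [ 86.5 106.7 113.6 124.7 151.9 151.9] [ 86.1 106.  107.5 118.5 150.6 150.7]
(501.8, -374.5) [169.6 187.1 212.7 221.8 225.8 225.8] [171.1 188.9 215.4 224.7 228.1 228.1] [169.  186.7 207.9 217.3 226.  226.1]
(419, -363.3) [246.2 261.2 300.2 307.7 294.2 294.3] [248.8 264.  304.2 311.8 297.3 297.3] [245.4 260.7 296.1 303.9 294.7 294.8]
hook [ 4.7840e+02  4.3053e+02 -1.0000e-02] -21.02191279265341
hook [4.7674e+02 3.6597e+02 2.0000e-02] -29.640126775362873
```

```bash
python3 -c "
from cell import ctrl
print(ctrl.finish_job())"
```

```text
the job is handed in; nothing more can be done
None
```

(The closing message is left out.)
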